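Close the plaster moulds

TASK

The top halves of five plaster moulds are piled in two stacks on the pottery table, and their bottom halves stand open around them. Close the moulds so that they dry true: take the stacks apart from the top down and set each top half, hole upwards, flat and flush on the bottom half of its own shape and size. Plaster chips easily, so set each piece down without dropping it and tip nothing over.

Things in the scene. Friction and masses are not known exactly. Their poses are not given: they have to be found in the camera images.
- oblong_top: top half of a mould: white plaster oblong block 112 mm long (x) by 60 mm wide (y), 34 mm thick, about 260 g, straight sides, flat underside; in its top face a narrow pouring hole (64 by 12 mm slot, 20 mm deep). Loose; starts level, at the foot of one stack. Origin at the centre of its underside, z up.
- square_top: top half of a mould: white plaster square block 62 by 62 mm, sides along x and y, 34 mm thick, about 150 g, straight sides, flat underside; in its top face a narrow pouring hole (12 mm square hole, 20 mm deep). Loose; starts level, at the foot of one stack. Origin at the centre of its underside, z up.
- hex_top: top half of a mould: white plaster hexagonal block, regular, 56 mm across flats, one pair of flats facing +y and -y (corners at +x and -x, 65 mm apart), 34 mm thick, about 110 g, straight sides, flat underside; in its top face a narrow pouring hole (12 mm hexagonal hole, 20 mm deep). Loose; starts level, second up in one stack. Origin at the centre of its underside, z up.
- round_top: top half of a mould: white plaster large round block, 56 mm diameter, 34 mm thick, about 100 g, straight sides, flat underside; in its top face a narrow pouring hole (12 mm round hole, 20 mm deep). Loose; starts level, second up in one stack. Origin at the centre of its underside, z up.
- small_top: top half of a mould: white plaster small round block, 42 mm diameter, 34 mm thick, about 55 g, straight sides, flat underside; in its top face a narrow pouring hole (10 mm round hole, 20 mm deep). Loose; starts level, on top of the stack of three, above the oblong one. Origin at the centre of its underside, z up.
- oblong_bottom: bottom half of the mould of the same outline: white plaster oblong block 112 mm long (x) by 60 mm wide (y), 34 mm thick, about 338 g, with a wide open hollow (88 by 36 mm, 12 mm deep, star relief on its floor) in its top face. Loose, flat on the table, hollow up. Origin at the centre of its underside, z up.
- square_bottom: bottom half of the mould of the same outline: white plaster square block 62 by 62 mm, sides along x and y, 34 mm thick, about 195 g, with a wide open hollow (38 mm square, 12 mm deep, star relief on its floor) in its top face. Loose, flat on the table, hollow up. Origin at the centre of its underside, z up.
- hex_bottom: bottom half of the mould of the same outline: white plaster hexagonal block, regular, 56 mm across flats, one pair of flats facing +y and -y (corners at +x and -x, 65 mm apart), 34 mm thick, about 143 g, with a wide open hollow (32 mm hexagonal, 12 mm deep, star relief on its floor) in its top face. Loose, flat on the table, hollow up. Origin at the centre of its underside, z up.
- round_bottom: bottom half of the mould of the same outline: white plaster large round block, 56 mm diameter, 34 mm thick, about 130 g, with a wide open hollow (32 mm round, 12 mm deep, star relief on its floor) in its top face. Loose, flat on the table, hollow up. Origin at the centre of its underside, z up.
- small_bottom: bottom half of the mould of the same outline: white plaster small round block, 42 mm diameter, 34 mm thick, about 72 g, with a wide open hollow (24 mm round, 12 mm deep, star relief on its floor) in its top face. Loose, flat on the table, hollow up. Origin at the centre of its underside, z up.
Not all that is in view belongs to the job. Leave any green or pink look-alike of the round_top alone.

How it is judged:
By the outcome, as a careful person would: the job done as asked, in the order asked, and still so for the second after the job is handed in, with the robot touching nothing.
It also fails if it takes over 106 s, if anything falls off the work surface, if the arm or the gripper's body presses on something with over 40 N, if the wrist force passes 120 N, or if a joint passes its speed limit or range.

ROBOT

A 6-joint arm with a two-finger parallel gripper is mounted at the origin on the work surface. World frame = base frame: x ahead of the robot, y to its left, z up, the work surface at z = 0. Lengths are in mm, angles in rad, forces in N, time in s.
With the tool pointing down it reaches from about 275 to 1000 mm from the base axis. Payload 8.4 kg.
Tool frame: the origin (TCP) lies at the very end of the fingers, on their centre line; the grasp point (between the pads) lies 19 mm behind it; z points along the fingers, y is the line along which they close (so a half turn about z gives the same grasp; the last joint's range is limited). The gripper opens to 85 mm and grips with 20 to 120 N. Pads are 22 mm wide; open, the fingers measure 114 mm over their backs; the gripper's body (76 mm by 85 mm) begins 54 mm behind the grasp point. The pads swing forward as they close: fully open they stand 13 mm farther back than shut.
Start: joints at [-1.223, 0.353, 1.633, -0, 1.155, -0.002], TCP at [214.192, -587.154, 231.281] pointing down, gripper open.
Joint ranges: [-2.63, 2.63], [-0.92, 2.1], [0.06, 2.66], [-1.3, 4.44], [0, 2.69], [-3.02, 3.02]. Speed limits (rad/s): [2.22, 2.22, 2.79, 3.14, 3.14, 3.14].

INTERFACE

Orientations are given as [roll, pitch, yaw] about the fixed x, y, z axes, in that order (R = Rz(yaw) Ry(pitch) Rx(roll)).
In Python, from rig import sensors, grab_frame, camera_params, order gives the robot as it stands. The module is installed in compiled form; this text tells all that it offers.
- The arm moves only by the tool move_arm, never from a script. Its argument "motion" is a list of rows, each a list of 7 numbers: the turn, a rotation vector about the tool's x, y, z in normalised numbers (1 is 2 pi rad), then the shift along the tool's x, y, z in normalised numbers (1 is 1 m), then the finger opening in m, from 0 to 0.0854. A call has 1 to 8 rows; each row is the pose to reach, as a shift and turn from the pose commanded when the call began, along the tool's axes at that moment; what a row does not reach only later rows make up. A row lasts 1/8 s, in which the tool goes at most 62.5 mm and 10.7 degrees, less where a joint would pass 70% of its speed; a pose out of reach is approached as far as the arm can. A shift or turn number past 1, either way, is cut back to 1. A call with a gripper value outside its range is refused whole. The fingers move at their own pace and stop on an object; "grip_force" is the grip in N (left out, the last holds). Time passes only in rows, so rows that repeat a pose let the fingers close. It gives the time, the measured TCP pose, the force, the opening and the grip force at its end, in the units of the state.
- sensors.sense(): the state, without advancing time (a new reading comes with each control period).
- grab_frame(name): name is "scene" or "side" or "wrist"; returns (picture, depth): 400x640x3 uint8, red, green, blue; 400x640 float32, mm along the optical axis (not along the pixel's ray), 0 where there is no reading.
- camera_params(name): a dict with "camera_matrix" (3x3 intrinsics, pixels), "world_from_camera" (4x4, takes a point from camera to world coordinates). Camera axes: x right, y down, z forward; pixel columns grow to the right and rows downward; lengths in mm; the calibration is good to about 2 mm. A picture is of the moment at which its call begins: read the wrist's pose just before it. camera_params takes no time and is no camera call; for the wrist camera it gives the pose at the moment of the call.
- order.sign_off(): hands the job in; it is judged then, once.
The state is a dict: "clock": time; "qpos": joint angles; "qvel": joint speeds; "joint_efforts": joint torques, N m; "eef_pos": TCP position; "tcp_rot": TCP orientation; "contact_force": force on the tool from outside, world axes, zero at the start; "wrist_torque": the same for the moment, N m; "opening": opening from 0.0 (shut) to 1.0 (fully open); "grasp_force": force on a finger pad.
Only numpy, scipy, OpenCV 4.12 (cv2) and the standard library are available. Lean on these libraries where they do the work, as an engineer would, in place of code of your own. Each camera call takes 0.05 s, during which the arm holds its last target. There are 200 camera calls.

## Working session

There is one attempt and no reset: what is moved stays moved. The work goes in short steps, Python scripts to look and compute and a tool call to move; the robot and the scene stay as the last step left them, time stands still between calls to the robot, and variables do not carry over. Pictures are saved under pics/ and viewed, at most 14 in all, crops included, and the job is handed in when it is done.

Besides the shell and the picture viewer there is one more tool, called as name(argument=value, ...), one argument or row to a line, values as JSON. move_arm: Moves the arm, as the interface text tells. Its arguments: {"type":"object","properties":{"motion":{"type":"array","items":{"type":"array","items":{"type":"number"}}},"grip_force":{"type":"number"}},"required":["motion"]}

```bash
mkdir -p pics; cat > h.py <<'E'
import numpy as np, cv2
from rig import sensors, grab_frame, camera_params, order
def cloud(n):
    im,d=grab_frame(n); p=camera_params(n)
    K=np.array(p["camera_matrix"]);T=np.array(p["world_from_camera"])
    v,u=np.mgrid[:400,:640]
    P=np.stack([(u-K[0,2])/K[0,0]*d,(v-K[1,2])/K[1,1]*d,d],-1)@T[:3,:3].T+T[:3,3]
    P[d==0]=np.nan
    return im,d,P
E
python3 - <<'E'
from h import *
for n in("scene","side"):
    im,d,P=cloud(n); np.savez(n+".npz",im=im,P=P)
    cv2.imwrite(f"pics/{n}0.png",im[...,::-1]); p=camera_params(n); print(n,np.round(p["world_from_camera"],2).tolist(),p["camera_matrix"][0][0])
print(sensors.sense())
E
```

```text
scene [[0.27, 0.58, -0.77, 1423.39], [0.96, -0.18, 0.21, -248.44], [-0.02, -0.8, -0.6, 788.1], [0.0, 0.0, 0.0, 1.0]] 501.228137982159
side [[-1.0, -0.03, 0.09, 415.9], [-0.09, 0.55, -0.83, 911.97], [-0.02, -0.84, -0.55, 653.99], [0.0, 0.0, 0.0, 1.0]] 433.38532926956805
{'clock': 0.1, 'qpos': array([-1.22336055e+00,  3.53583319e-01,  1.63404962e+00, -3.43624517e-05,
        1.15521189e+00, -2.38956885e-03]), 'qvel': array([-1.31912481e-04, -7.79461287e-05, -9.64006274e-04,  8.09568462e-04,
       -1.55484067e-03, -8.01398939e-05]), 'joint_efforts': array([-1.07866919e-03, -6.06355762e+01, -3.42817605e+01, -1.01127096e-04,
        4.00552250e-03, -3.29153340e-05]), 'eef_pos': array([ 214.05961896, -586.7464895 ,  230.63833548]), 'tcp_rot': array([-3.14034042e+00,  2.84279202e-05,  3.49839256e-01]), 'contact_force': array([ 0.31749096,  0.60266552, -0.26119734]), 'wrist_torque': array([ 0.00661686, -0.01065149, -0.01465371]), 'grasp_force': 0.0, 'opening': 0.9970793686828405}
```

View pics/scene0.png

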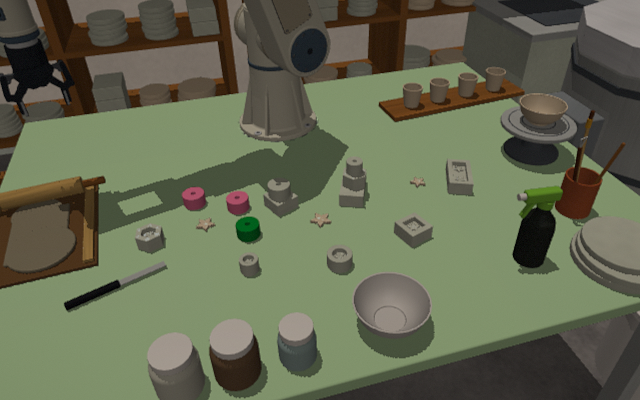

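View pics/side0.png

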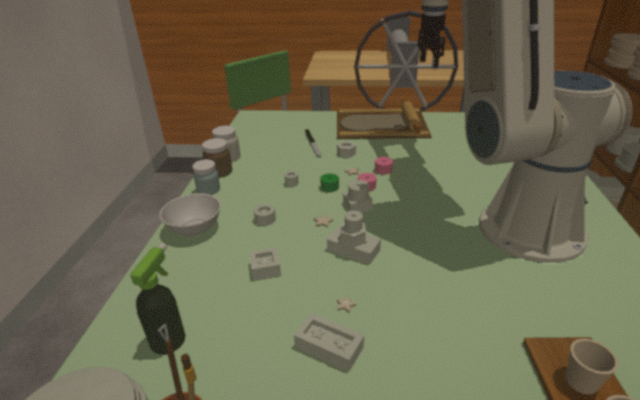

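The scene picture shows the three-stack at about (353,180) and the two-stack at (280,192). The bottoms are: hex (150,237), small round (249,264), large round (340,258), square (413,230) and oblong (459,176). Pink (193,198), (238,203) and green (248,229) are look-alikes. The side view agrees. Next I take rough measurements and a close crop of the stacks.

```bash
python3 - <<'E'
from h import *
z=np.load("scene.npz");im,P=z["im"],z["P"]
cv2.imwrite("pics/crop0.png",cv2.resize(im[140:280,130:490,::-1],None,fx=2.2,fy=2.2,interpolation=cv2.INTER_CUBIC))
for n,(u,v) in dict(three=(354,160),two=(279,184),hexb=(150,237),smallb=(249,264),roundb=(340,258),sqb=(413,230),oblb=(459,176)).items():
    w=P[v-20:v+21,u-25:u+26].reshape(-1,3); w=w[~np.isnan(w[:,0])]
    for h in(34,68,102):
        t=w[abs(w[:,2]-h)<3]
        if len(t)>25:
            print(n,h,len(t),np.round(cv2.minAreaRect(t[:,:2].astype(np.float32))[0]),[np.round(x) for x in cv2.minAreaRect(t[:,:2].astype(np.float32))[1:]],np.median(t[:,2]).round(1))
E
```

```text
three 68 121 [447. 105.] [array([55., 52.]), np.float64(68.0)] 68.0
three 102 127 [441. 107.] [array([38., 41.]), np.float64(34.0)] 101.9
two 34 153 [437. -84.] [array([65., 66.]), np.float64(22.0)] 34.1
two 68 235 [434. -85.] [array([55., 53.]), np.float64(40.0)] 67.7
hexb 34 262 [ 483. -404.] [array([56., 65.]), np.float64(83.0)] 33.8
smallb 34 150 [ 635. -198.] [array([40., 41.]), np.float64(71.0)] 33.5
roundb 34 266 [677.  -6.] [array([56., 54.]), np.float64(42.0)] 33.6
sqb 34 338 [634. 186.] [array([64., 66.]), np.float64(18.0)] 34.0
oblb 34 321 [473. 391.] [array([ 61., 119.]), np.float64(66.0)] 33.8
```

View pics/crop0.png

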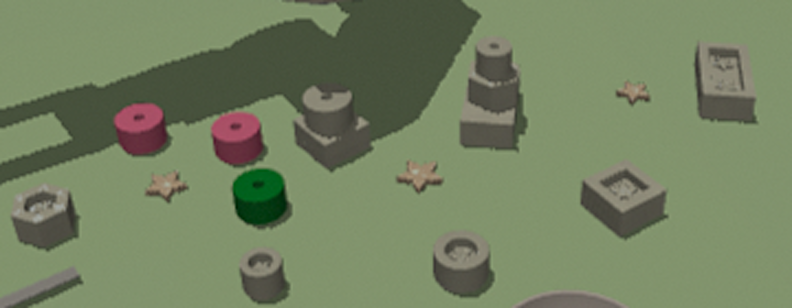

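```bash
cat >> h.py <<'E'
from scipy.spatial.transform import Rotation as R
def go(x,y,z,yaw):
    "tool-axes shift (m) and turn for a tool-down target, from the measured pose"
    s=sensors.sense(); r=R.from_euler("xyz",s["tcp_rot"])
    d=r.inv().apply(np.array([x,y,z])-s["eef_pos"])/1000
    t=(r.inv()*R.from_euler("xyz",[np.pi,0,yaw])).as_rotvec()
    print("turn",t.round(4),"shift",d.round(4),"clock",s["clock"])
E
python3 - <<'E'
from h import *
p=camera_params("wrist");s=sensors.sense()
T=np.array(p["world_from_camera"]); r=R.from_euler("xyz",s["tcp_rot"])
print(p["camera_matrix"][0], (r.inv().as_matrix()@T[:3,:3]).round(3), r.inv().apply(T[:3,3]-s["eef_pos"]))
go(480,-250,450,.35+.7)
E
```

```text
[353.5190666    0.         318.90933722] [[-0.001 -0.959 -0.283]
 [ 1.    -0.001  0.   ]
 [-0.    -0.283  0.959]] [  72.45843648    1.22845882 -142.9775504 ]
turn [-1.200e-03 -4.000e-04 -7.002e-01] shift [ 0.3652 -0.2255 -0.2191] clock 0.1
```

```bash
python3 - <<'E'
from h import *
go(600,-180,320,0)
E
```

```text
turn [-1.200e-03  2.000e-04  3.498e-01] shift [ 0.502  -0.2499 -0.0891] clock 0.1
```

The rows are not in the units I measure in: turns go in shares of 2 pi rad. I convert before sending: 0.35 rad / 6.2832 = 0.0557.

move_arm(
  motion=[
    [0, 0, 0.0557, 0.43, -0.215, -0.08, 0.085],
    [0, 0, 0.0557, 0.43, -0.215, -0.08, 0.085],
    [0, 0, 0.0557, 0.43, -0.215, -0.08, 0.085],
    [0, 0, 0.0557, 0.43, -0.215, -0.08, 0.085],
    [0, 0, 0.0557, 0.43, -0.215, -0.08, 0.085],
    [0, 0, 0.0557, 0.43, -0.215, -0.08, 0.085],
    [0, 0, 0.0557, 0.43, -0.215, -0.08, 0.085],
    [0, 0, 0.0557, 0.43, -0.215, -0.08, 0.085],
  ],
)

```text
clock: 1.1
eef_pos: [545.8, -235.8, 311.5]
tcp_rot: [-3.141, -0.0, 0.001]
contact_force: [0.5, -0.7, -0.5]
opening: 0.994
grasp_force: 0.0
```

move_arm(
  motion=[
    [0, 0, 0, 0.05, -0.05, 0, 0.085],
    [0, 0, 0, 0.05, -0.05, 0, 0.085],
    [0, 0, 0, 0.05, -0.05, 0, 0.085],
  ],
)

```text
clock: 1.48
eef_pos: [594.2, -187.5, 310.6]
tcp_rot: [-3.142, 0.001, 0.001]
contact_force: [0.6, 0.3, 0.4]
opening: 0.998
grasp_force: 0.0
```

```bash
python3 - <<'E'
from h import *
print(sensors.sense()["eef_pos"],np.abs(sensors.sense()["qvel"]).max())
im,d,P=cloud("wrist"); np.savez("w1.npz",im=im,P=P); cv2.imwrite("pics/w1.png",im[...,::-1])
E
```

```text
[ 594.24684829 -187.49633929  310.64405368] 0.03203726519209869
```

View pics/w1.png

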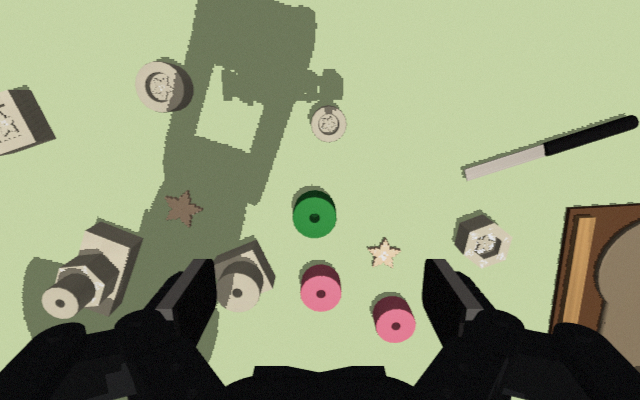

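move_arm(
  motion=[
    [0, 0, 0, 0, -0.35, 0, 0.085],
    [0, 0, 0, 0, -0.35, 0, 0.085],
    [0, 0, 0, 0, -0.35, 0, 0.085],
    [0, 0, 0, 0, -0.35, 0, 0.085],
    [0, 0, 0, 0, -0.35, 0, 0.085],
    [0, 0, 0, 0, -0.35, 0, 0.085],
    [0, 0, 0, 0, -0.35, 0, 0.085],
    [0, 0, 0, 0, -0.35, 0, 0.085],
  ],
)

```text
clock: 2.52
eef_pos: [594.4, 160.4, 311.2]
tcp_rot: [3.141, 0.0, -0.001]
contact_force: [-0.4, -0.3, -0.2]
opening: 0.992
grasp_force: 0.0
```

```bash
python3 - <<'E'
from h import *
print(sensors.sense()["eef_pos"],np.abs(sensors.sense()["qvel"]).max())
im,d,P=cloud("wrist"); np.savez("w2.npz",im=im,P=P); cv2.imwrite("pics/w2.png",im[...,::-1])
E
```

```text
[594.39198114 160.39337651 311.23106383] 0.011715850871035707
```

View pics/w2.png

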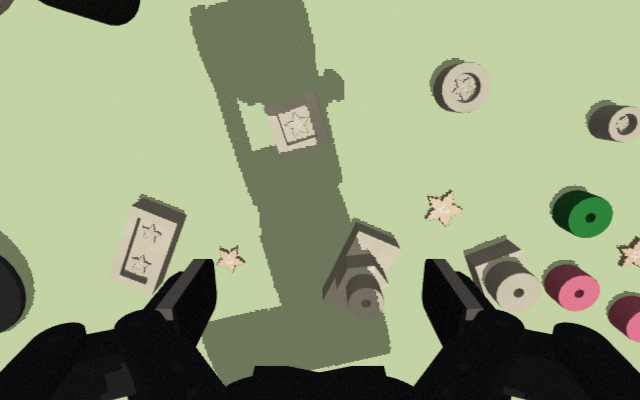

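w1 shows the hex bottom (485,243), small bottom (328,124), round bottom (162,86), the two-stack (240,285) and the three-stack (60,300). w2 shows the square bottom (297,122), oblong bottom (148,245), round bottom (461,87), the three-stack's small top (365,302) and the two-stack's round top (515,290). Next I fit the known outlines.

```bash
cat >> h.py <<'E'
from scipy.optimize import minimize
def poly(k):
    if k=="square": return np.array([[-31,-31],[31,-31],[31,31],[-31,31]])
    if k=="oblong": return np.array([[-56,-30],[56,-30],[56,30],[-56,30]])
    n,r={"hex":(6,28/np.cos(np.pi/6)),"round":(120,28),"small":(120,21)}[k]
    a=np.arange(n)*2*np.pi/n; return r*np.c_[np.cos(a),np.sin(a)]
PER=dict(square=np.pi/2,oblong=np.pi,hex=np.pi/3,round=0,small=0)
def fit(P,k,h,x,y,rad=None):
    "pose of a top face at height h near x,y"
    pg=poly(k).astype(np.float32); rad=rad or np.abs(pg).max()*1.25+4
    w=P.reshape(-1,3); w=w[(abs(w[:,2]-h)<4)&(np.hypot(w[:,0]-x,w[:,1]-y)<rad)]
    hu=cv2.convexHull(w[:,:2].astype(np.float32))[:,0]
    e=np.roll(hu,-1,0); q=np.concatenate([hu+(e-hu)*f for f in np.arange(0,1,.1)]); wt=np.tile(np.hypot(*(e-hu).T),10)
    def cost(p):
        c,s=np.cos(p[2]),np.sin(p[2]); l=((q-p[:2])@np.array([[c,-s],[s,c]])).astype(np.float32)
        d=np.array([cv2.pointPolygonTest(pg,(float(a),float(b)),True) for a,b in l])
        return np.sum(wt*np.minimum(abs(d-.4),4)**1.5)/wt.sum()
    per=PER[k]; c0=cv2.minAreaRect(hu)[0]; best=None
    for a in (np.arange(5)*per/5 if per else [0]):
        r=minimize(cost,[*c0,a],method="Nelder-Mead",options=dict(initial_simplex=[[*c0,a],[c0[0]+3,c0[1],a],[c0[0],c0[1]+3,a],[*c0,a+.2]],xatol=.01,fatol=1e-4))
        if best is None or r.fun<best.fun: best=r
    x,y,a=best.x; a=(a%per) if per else 0
    print(k,h,"n",len(w),"z",np.median(w[:,2]).round(1),"pose",x.round(1),y.round(1),"yaw",round(a,3),"cost",round(best.fun,2),"size",np.round(cv2.minAreaRect(hu)[1],1))
    return x,y,a
E
python3 - <<'E'
from h import *
L=[("small",34,635,-198),("round",34,677,-6),("hex",34,483,-404),("square",34,634,186),("oblong",34,473,391),("small",102,441,107),("hex",68,447,105),("round",68,434,-85)]
for f in("w1.npz","w2.npz","scene.npz"):
    P=np.load(f)["P"];print(f)
    for a in L:
        try: fit(P,*a)
        except Exception as e: print(a,"-",str(e)[:30])
E
```

```text
w1.npz
small 34 n 683 z 34.4 pose 633.7 -199.8 yaw 0 cost 0.11 size [41.1 40.4]
round 34 n 1392 z 34.3 pose 675.1 -8.7 yaw 0 cost 0.06 size [55.3 54.8]
hex 34 n 1157 z 34.4 pose 479.8 -405.4 yaw 0.932 cost 0.73 size [64.6 56. ]
square 34 n 1019 z 34.2 pose 629.3 153.3 yaw 1.32 cost 4.48 size [40.1 76.6]
('oblong', 34, 473, 391) - 'NoneType' object is not subsc
small 102 n 960 z 102.1 pose 440.2 105.5 yaw 0 cost 0.31 size [40.8 42.1]
hex 68 n 776 z 68.2 pose 442.1 104.8 yaw 0.639 cost 2.09 size [63.4 46.2]
round 68 n 1373 z 68.2 pose 432.9 -87.8 yaw 0 cost 0.32 size [53.1 54.7]
w2.npz
small 34 n 733 z 34.1 pose 633.6 -197.9 yaw 0 cost 1.07 size [41.1 37.1]
round 34 n 1381 z 34.3 pose 674.9 -7.0 yaw 0 cost 0.11 size [54.6 54.6]
('hex', 34, 483, -404) - 'NoneType' object is not subsc
square 34 n 1827 z 34.5 pose 633.7 185.0 yaw 0.31 cost 0.22 size [62.1 62.1]
oblong 34 n 2208 z 34.2 pose 473.8 389.5 yaw 2.718 cost 0.74 size [ 60.9 113.7]
small 102 n 905 z 102.1 pose 440.0 107.0 yaw 0 cost 0.09 size [41. 41.]
hex 68 n 686 z 68.2 pose 441.8 107.0 yaw 0.628 cost 1.91 size [46.2 63. ]
round 68 n 1422 z 68.1 pose 432.6 -86.1 yaw 0 cost 0.17 size [55.2 54.9]
scene.npz
small 34 n 166 z 33.4 pose 635.2 -197.3 yaw 0 cost 0.37 size [40.4 41.4]
round 34 n 283 z 33.5 pose 676.3 -6.2 yaw 0 cost 0.76 size [55.8 54.2]
hex 34 n 284 z 33.7 pose 481.9 -403.4 yaw 0.919 cost 1.85 size [56.8 65.2]
square 34 n 369 z 33.8 pose 634.1 185.9 yaw 0.328 cost 1.57 size [64.  66.4]
oblong 34 n 350 z 33.7 pose 476.1 389.3 yaw 2.721 cost 1.54 size [ 60.6 118.5]
small 102 n 136 z 101.8 pose 441.6 107.6 yaw 0 cost 1.2 size [39.6 41.4]
hex 68 n 138 z 67.8 pose 443.2 107.0 yaw 0.661 cost 1.78 size [55.4 51.7]
round 68 n 250 z 67.7 pose 433.7 -85.4 yaw 0 cost 1.23 size [54.9 53.8]
```

```bash
sed -i 's/    v,u=np/    if n=="wrist": K[0,0]\/=1.0049;K[1,1]\/=1.0049\n    v,u=np/' h.py; python3 - <<'E'
from h import *
go(439.6,106.9,202,0)
E
```

```text
turn [ 0.0006  0.0001 -0.002 ] shift [-0.1548  0.0535  0.1094] clock 2.575
```

move_arm(
  motion=[
    [0, 0, 0, -0.155, 0.0535, 0.109, 0.085],
    [0, 0, 0, -0.155, 0.0535, 0.109, 0.085],
    [0, 0, 0, -0.155, 0.0535, 0.109, 0.085],
    [0, 0, 0, -0.155, 0.0535, 0.109, 0.085],
    [0, 0, 0, -0.155, 0.0535, 0.109, 0.085],
    [0, 0, 0, -0.155, 0.0535, 0.109, 0.085],
  ],
)

```text
clock: 3.32
eef_pos: [441.7, 108.8, 203.5]
tcp_rot: [-3.141, -0.003, -0.001]
contact_force: [1.0, 0.9, 0.3]
opening: 0.997
grasp_force: 0.0
```

```bash
python3 - <<'E'
from h import *
im,d,P=cloud("wrist"); cv2.imwrite("pics/w3.png",im[...,::-1])
fit(P,"small",102,440,107); fit(P,"hex",68,440,107); fit(P,"oblong",34,440,107)
go(439.6,106.9,74,0)
E
```

```text
small 102 n 2329 z 102.1 pose 439.6 106.6 yaw 0 cost 0.07 size [41.  40.9]
hex 68 n 1430 z 68.1 pose 441.2 106.4 yaw 0.643 cost 1.46 size [56.6 55. ]
oblong 34 n 3630 z 34.2 pose 438.0 105.2 yaw 2.721 cost 0.62 size [ 60.7 113. ]
turn [-0.0006 -0.0026 -0.0008] shift [-0.0023  0.0021  0.1294] clock 3.375
```

View pics/w3.png

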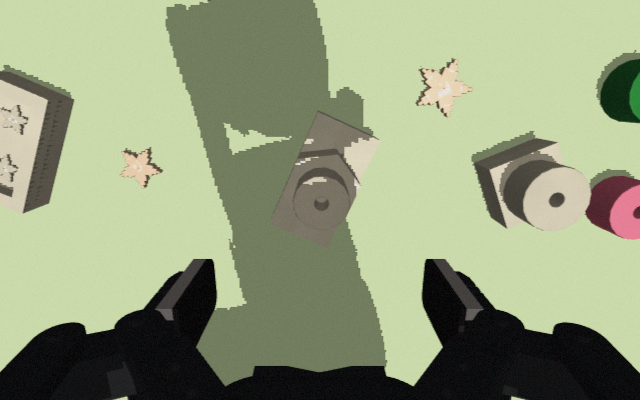

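w3 shows the small top at (321,203), centred over the hex (325,190) and the oblong foot (325,180), with the fingers clear.

move_arm(
  motion=[
    [0, 0, 0, 0, 0, 0.06, 0.085],
    [0, 0, 0, 0, 0, 0.11, 0.085],
    [0, 0, 0, 0, 0, 0.128, 0.085],
    [0, 0, 0, 0, 0, 0.128, 0.085],
    [0, 0, 0, 0, 0, 0.128, 0.03],
    [0, 0, 0, 0, 0, 0.128, 0.03],
    [0, 0, 0, 0, 0, 0.128, 0.03],
    [0, 0, 0, 0, 0, 0.128, 0.03],
  ],
  grip_force=30,
)

```text
clock: 4.38
eef_pos: [440.5, 108.9, 75.5]
tcp_rot: [-3.141, -0.002, -0.0]
contact_force: [-1.0, 0.1, 7.5]
opening: 0.485
grasp_force: 29.4
```

```bash
python3 - <<'E'
from h import *
s=sensors.sense(); print(s["eef_pos"],s["tcp_rot"],s["contact_force"],s["opening"],s["grasp_force"])
go(634.2,-199.8,170,0)
E
```

```text
[440.48635394 108.94029939  75.54472105] [-3.14103114e+00 -2.25164330e-03 -2.67941586e-04] [-1.03359498  0.0709828   7.49998007] 0.4849050357813019 29.38290695194155
turn [-0.0006 -0.0023 -0.0003] shift [ 0.194   0.3086 -0.0942] clock 4.375
```

move_arm(
  motion=[
    [0, 0, 0, 0, 0, -0.03, 0.03],
    [0, 0, 0, 0, 0, -0.09, 0.03],
    [0, 0, 0, 0.03, 0.05, -0.095, 0.03],
    [0, 0, 0, 0.06, 0.1, -0.095, 0.03],
    [0, 0, 0, 0.09, 0.15, -0.095, 0.03],
    [0, 0, 0, 0.12, 0.2, -0.095, 0.03],
    [0, 0, 0, 0.15, 0.25, -0.095, 0.03],
    [0, 0, 0, 0.18, 0.295, -0.095, 0.03],
  ],
)

```text
clock: 5.38
eef_pos: [620.4, -188.4, 170.1]
tcp_rot: [3.141, -0.001, -0.001]
contact_force: [0.3, 1.1, -0.9]
opening: 0.481
grasp_force: 30.8
```

move_arm(
  motion=[
    [0, 0, 0, 0.0145, 0.0136, 0, 0.03],
    [0, 0, 0, 0.0145, 0.0136, 0, 0.03],
    [0, 0, 0, 0.0145, 0.0136, 0.05, 0.03],
    [0, 0, 0, 0.0145, 0.0136, 0.08, 0.03],
    [0, 0, 0, 0.0145, 0.0136, 0.08, 0.03],
    [0, 0, 0, 0.0145, 0.0136, 0.08, 0.03],
  ],
)

```text
clock: 6.12
eef_pos: [634.5, -199.6, 90.9]
tcp_rot: [3.141, -0.002, 0.0]
contact_force: [-0.2, 0.3, 0.1]
opening: 0.485
grasp_force: 30.9
```

```bash
python3 - <<'E'
from h import *
s=sensors.sense(); print(s["eef_pos"],s["tcp_rot"],s["contact_force"],s["opening"],s["grasp_force"],abs(s["qvel"]).max())
go(635.1,-199.8,41.5,0)
im,d=grab_frame("wrist"); cv2.imwrite("pics/w4.png",im[...,::-1])
E
```

```text
[ 634.5359738  -199.55062757   90.87048597] [ 3.14117763e+00 -1.50114516e-03  3.90695513e-04] [-0.18981845  0.27023278  0.08918218] 0.4854396158230698 30.850292108953 0.015075645219592204
turn [ 0.0004 -0.0015  0.0004] shift [0.0005 0.0002 0.0494] clock 6.125
```

View pics/w4.png

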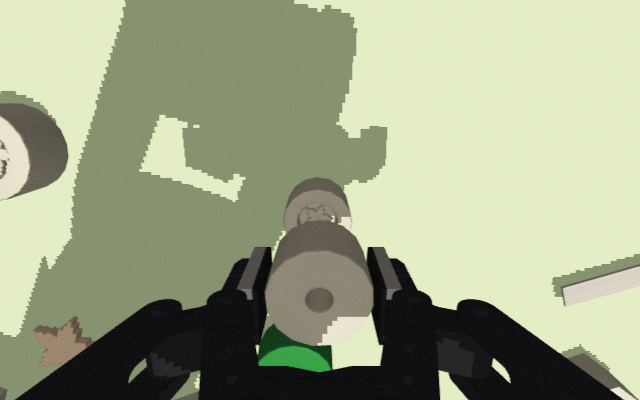

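w4 shows the small top held upright at (320,300), with the small bottom at (318,205) below and beyond it and the green look-alike at (295,350). Since both are visible, I check the in-hand position.

```bash
cat >> h.py <<'E'
def held(k,htop,rad=None):
    im,d,P=cloud("wrist"); s=sensors.sense(); e=s["eef_pos"]; print("tcp",e.round(1),"yaw",s["tcp_rot"][2].round(4),"F",s["contact_force"].round(1),"clk",s["clock"])
    return P,fit(P,k,htop,e[0],e[1],rad)
E
python3 - <<'E'
from h import *
P,_=held("small",117.4,26); fit(P,"small",34,634,-200)
E
```

```text
tcp [ 635.  -200.    91.3] yaw 0.0001 F [ 0.8  0.6 -0.4] clk 6.225
small 117.4 n 8751 z 117.9 pose 634.0 -200.9 yaw 0 cost 2.37 size [41.8 46.4]
small 34 n 1437 z 34.2 pose 634.6 -199.4 yaw 0 cost 2.41 size [26.7 41.5]
```

move_arm(
  motion=[
    [0, 0, 0, 0.0003, 0, 0.03, 0.03],
    [0, 0, 0, 0.0003, 0, 0.043, 0.03],
    [0, 0, 0, 0.0003, 0, 0.047, 0.03],
    [0, 0, 0, 0.0003, 0, 0.0485, 0.03],
    [0, 0, 0, 0.0003, 0, 0.0485, 0.03],
  ],
)

```text
clock: 6.85
eef_pos: [634.9, -200.1, 41.7]
tcp_rot: [3.141, -0.001, -0.0]
contact_force: [0.1, 0.9, -1.0]
opening: 0.485
grasp_force: 30.8
```

```bash
python3 - <<'E'
from h import *
for i in range(3):
    grab_frame("side"); s=sensors.sense(); print(s["eef_pos"],s["contact_force"])
E
```

```text
[ 634.90248136 -200.16014898   41.67068584] [-1.24167453  0.96427443  2.093492  ]
[ 634.88125895 -200.15227014   41.669824  ] [-1.13286999  0.5829734   3.583208  ]
[ 634.8919467  -200.13597386   41.64168356] [-1.31914264  0.22296107  2.93018177]
```

move_arm(
  motion=[
    [0, 0, 0, 0, 0, 0.0003, 0.03],
    [0, 0, 0, 0, 0, 0.0003, 0.06],
    [0, 0, 0, 0, 0, 0.0003, 0.07],
    [0, 0, 0, 0, 0, 0, 0.085],
    [0, 0, 0, 0, 0, -0.03, 0.085],
    [0, 0, 0, 0, 0, -0.09, 0.085],
    [0, 0, 0, 0, 0, -0.115, 0.085],
    [0, 0, 0, 0, 0, -0.115, 0.085],
  ],
)

```text
clock: 8.0
eef_pos: [635.7, -200.4, 158.3]
tcp_rot: [3.14, -0.004, -0.0]
contact_force: [0.1, 0.6, -0.2]
opening: 0.997
grasp_force: 0.0
```

```bash
python3 - <<'E'
from h import *
P,_=held("small",68)
im,_=grab_frame("wrist"); cv2.imwrite("pics/w5.png",im[...,::-1])
go(441.2,106.5,174,.643)
E
```

```text
tcp [ 634.6 -200.1  156.4] yaw -0.0002 F [-0.2  0.5 -0.8] clk 8.05
small 68 n 2495 z 66.4 pose 632.7 -200.4 yaw 0 cost 0.05 size [40.9 41.1]
turn [-4.000e-04  6.000e-04 -6.432e-01] shift [-0.1927 -0.3063 -0.0187] clock 8.1
```

View pics/w5.png

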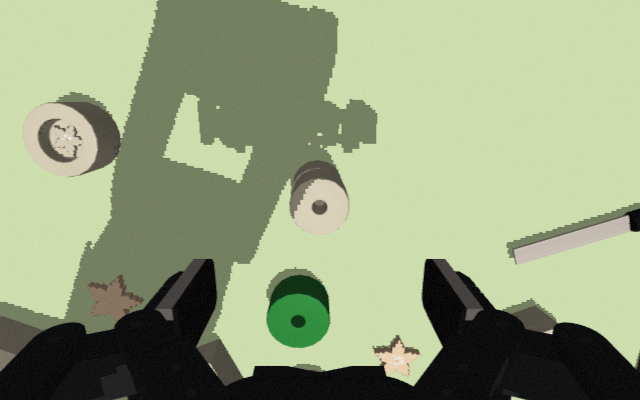

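w5 shows the small top at (319,207), closed on its bottom half with outlines aligned. Next is the hex.

In the tool's units: -0.643 rad / 6.2832 = -0.1023.

move_arm(
  motion=[
    [0, 0, -0.1023, -0.193, -0.306, -0.018, 0.085],
    [0, 0, -0.1023, -0.193, -0.306, -0.018, 0.085],
    [0, 0, -0.1023, -0.193, -0.306, -0.018, 0.085],
    [0, 0, -0.1023, -0.193, -0.306, -0.018, 0.085],
    [0, 0, -0.1023, -0.193, -0.306, -0.018, 0.085],
    [0, 0, -0.1023, -0.193, -0.306, -0.018, 0.085],
    [0, 0, -0.1023, -0.193, -0.306, -0.018, 0.085],
    [0, 0, -0.1023, -0.193, -0.306, -0.018, 0.085],
  ],
)

```text
clock: 9.1
eef_pos: [441.1, 105.9, 173.0]
tcp_rot: [-3.141, 0.001, 0.644]
contact_force: [0.6, -0.1, -0.1]
opening: 0.991
grasp_force: 0.0
```

```bash
python3 - <<'E'
from h import *
grab_frame("side");grab_frame("side")
P,p=held("hex",68)
fit(P,"oblong",34,440,107)
go(p[0],p[1],40,p[2])
E
```

```text
tcp [441.7 105.2 173.3] yaw 0.6414 F [ 0.1  0.6 -0.4] clk 9.25
hex 68 n 4751 z 68.4 pose 440.5 106.2 yaw 0.632 cost 0.48 size [64.5 56.3]
oblong 34 n 4724 z 34.5 pose 438.0 104.8 yaw 2.72 cost 0.71 size [ 61.  112.9]
turn [-0.0001  0.0007  0.0098] shift [-0.0003 -0.0015  0.1333] clock 9.25
```

In the tool's units: 0.01 rad / 6.2832 = 0.0016.

move_arm(
  motion=[
    [0, 0, 0.0016, -0.0004, -0.0015, 0.06, 0.085],
    [0, 0, 0.0016, -0.0004, -0.0015, 0.11, 0.085],
    [0, 0, 0.0016, -0.0004, -0.0015, 0.133, 0.085],
    [0, 0, 0.0016, -0.0004, -0.0015, 0.133, 0.085],
    [0, 0, 0.0016, -0.0004, -0.0015, 0.133, 0.04],
    [0, 0, 0.0016, -0.0004, -0.0015, 0.133, 0.04],
    [0, 0, 0.0016, -0.0004, -0.0015, 0.133, 0.04],
    [0, 0, 0.0016, -0.0004, -0.0015, 0.133, 0.04],
  ],
)

```text
clock: 10.25
eef_pos: [441.3, 107.1, 42.0]
tcp_rot: [3.14, -0.002, 0.633]
contact_force: [0.9, -2.0, 7.0]
opening: 0.648
grasp_force: 32.9
```

```bash
python3 - <<'E'
from h import *
s=sensors.sense(); print(s["eef_pos"],s["tcp_rot"],s["contact_force"],s["opening"],s["grasp_force"])
go(479.5,-406.5,130,.932)
E
```

```text
[441.27655076 107.13705677  42.04507126] [ 3.14033752e+00 -2.33712878e-03  6.32818869e-01] [ 0.89576163 -1.98106949  6.95161067] 0.6477581702388292 32.89554547984153
turn [ 0.0016 -0.0021 -0.2992] shift [-0.2727  0.4369 -0.088 ] clock 10.25
```

```bash
python3 - <<'E'
from h import *
go(438,-462,130,.932)
E
```

```text
turn [ 0.0016 -0.0021 -0.2992] shift [-0.339   0.4571 -0.0882] clock 10.25
```

In the tool's units: -0.299 rad / 6.2832 = -0.0476.

move_arm(
  motion=[
    [0, 0, 0, 0, 0, -0.03, 0.04],
    [0, 0, 0, 0, 0, -0.085, 0.04],
    [0, 0, -0.0159, -0.035, 0.05, -0.088, 0.04],
    [0, 0, -0.0318, -0.07, 0.1, -0.088, 0.04],
    [0, 0, -0.0476, -0.105, 0.15, -0.088, 0.04],
    [0, 0, -0.0476, -0.14, 0.2, -0.088, 0.04],
    [0, 0, -0.0476, -0.175, 0.25, -0.088, 0.04],
    [0, 0, -0.0476, -0.21, 0.3, -0.088, 0.04],
  ],
)

```text
clock: 11.25
eef_pos: [448.1, -261.2, 129.6]
tcp_rot: [3.14, -0.0, 0.932]
contact_force: [1.4, 0.5, -0.9]
opening: 0.652
grasp_force: 32.9
```

```bash
python3 - <<'E'
from h import *
go(438,-462,130,.932)
E
```

```text
turn [ 0.0015 -0.0003 -0.0005] shift [-0.1672  0.1117 -0.0003] clock 11.25
```

move_arm(
  motion=[
    [0, 0, 0, -0.05, 0.035, 0, 0.04],
    [0, 0, 0, -0.1, 0.07, 0, 0.04],
    [0, 0, 0, -0.15, 0.1, 0, 0.04],
    [0, 0, 0, -0.167, 0.112, 0, 0.04],
    [0, 0, 0, -0.167, 0.112, 0, 0.04],
    [0, 0, 0, -0.167, 0.112, 0, 0.04],
  ],
)

```text
clock: 12.0
eef_pos: [438.5, -458.3, 128.7]
tcp_rot: [-3.141, -0.001, 0.932]
contact_force: [-0.6, 0.3, -1.5]
opening: 0.647
grasp_force: 32.9
```

```bash
python3 - <<'E'
from h import *
grab_frame("side")
P,_=held("hex",68+130-42,40)
p=fit(P,"hex",34,479.5,-406.5)
c,s=np.cos(.932),np.sin(.932)
go(p[0],p[1],75,p[2])
im,_=grab_frame("wrist"); cv2.imwrite("pics/w6.png",im[...,::-1])
E
```

```text
tcp [ 438.7 -458.3  128.9] yaw 0.9332 F [ 0.1  0.5 -1.5] clk 12.1
hex 156 n 17601 z 155.2 pose 438.7 -460.3 yaw 0.942 cost 3.25 size [57.7 69.9]
hex 34 n 4607 z 34.4 pose 480.7 -405.4 yaw 0.926 cost 0.35 size [64.  56.3]
turn [-0.0006 -0.0003  0.0068] shift [0.0674 0.0023 0.0539] clock 12.1
```

View pics/w6.png

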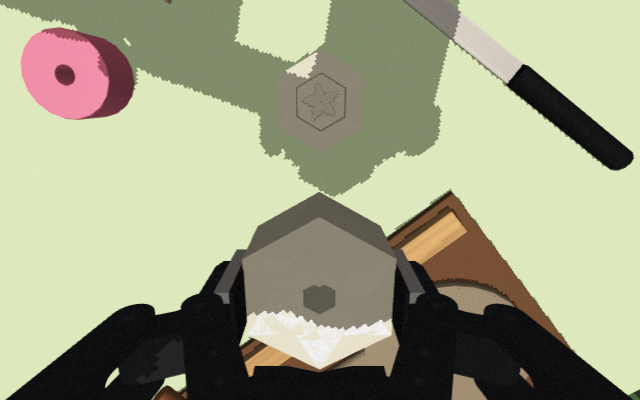

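w6 shows the hex top held at (319,298) and the hex bottom unobstructed at (321,100). Both share the same yaw. I now measure the held piece against its target in the tool frame.

```bash
cat >> h.py <<'E'
def inhand(P,half=12):
    "held block: centre of its top face in tool x (extent in a strip) and hole centre, tool frame mm"
    s=sensors.sense(); r=R.from_euler("xyz",s["tcp_rot"]); Q=r.inv().apply(P.reshape(-1,3)-s["eef_pos"]).reshape(P.shape)
    zt=np.nanmedian(Q[...,2][(abs(Q[...,0])<25)&(abs(Q[...,1])<18)&(Q[...,2]<-20)&(Q[...,2]>-35)])
    top=(abs(Q[...,2]-zt)<2)&(abs(Q[...,1])<24)&(abs(Q[...,0])<70)
    t=Q[top]; b=t[abs(t[:,1])<6]; 
    # hole centre: gaps of the top mask near the centre, put on the top plane
    m=top.astype(np.uint8); n,l,st,ce=cv2.connectedComponentsWithStats(1-m,connectivity=4)
    v,u=np.where(top); A=np.c_[u,v,np.ones(len(u))]; H,_=cv2.findHomography(np.c_[u,v].astype(np.float32)[::9],t[::9,:2].astype(np.float32))
    for i in range(1,n):
        if 60<st[i,4]<4000:
            c=cv2.perspectiveTransform(np.array([[ce[i]]]),H)[0,0]
            if np.hypot(*c)<12: print("hole",c.round(2),"area",st[i,4])
    print("ztop",zt.round(1),"x extent",b[:,0].min().round(1),b[:,0].max().round(1),"mid",((b[:,0].min()+b[:,0].max())/2).round(2))
E
python3 - <<'E'
from h import *
im,d,P=cloud("wrist"); inhand(P)
s=sensors.sense();p=fit(P,"hex",34,480,-406); print(R.from_euler("xyz",s["tcp_rot"]).inv().apply(np.r_[p[:2],34]-s["eef_pos"]))
E
```

```text
hole [-0.8   1.01] area 672
ztop -26.3 x extent -33.8 31.1 mid -1.34
hex 34 n 4589 z 34.3 pose 480.6 -405.7 yaw 0.925 cost 0.38 size [63.9 56.3]
[67.40831447  2.00319166 94.99142904]
```

In the tool's units: 0.007 rad / 6.2832 = 0.0011.

move_arm(
  motion=[
    [0, 0, 0.0011, 0.04, 0.0006, 0, 0.04],
    [0, 0, 0.0011, 0.0685, 0.0006, 0.02, 0.04],
    [0, 0, 0.0011, 0.0685, 0.0006, 0.06, 0.04],
    [0, 0, 0.0011, 0.0685, 0.0006, 0.078, 0.04],
    [0, 0, 0.0011, 0.0685, 0.0006, 0.082, 0.04],
    [0, 0, 0.0011, 0.0685, 0.0006, 0.082, 0.04],
  ],
)

```text
clock: 12.95
eef_pos: [480.1, -405.8, 47.5]
tcp_rot: [3.141, 0.0, 0.924]
contact_force: [-0.4, -0.0, -1.1]
opening: 0.647
grasp_force: 32.8
```

```bash
python3 - <<'E'
from h import *
for n in("side","scene"):
    im,_=grab_frame(n); s=sensors.sense(); print(s["eef_pos"],s["contact_force"])
cv2.imwrite("pics/s1.png",cv2.resize(im[190:290,80:340,::-1],None,fx=3,fy=3,interpolation=cv2.INTER_CUBIC))
E
```

```text
[ 480.28887762 -405.99799538   47.87154062] [-0.37784878  0.59301516 -1.37268951]
[ 480.36815602 -406.07492213   48.01446533] [-0.3119802   0.19581886 -0.69146015]
```

View pics/s1.png

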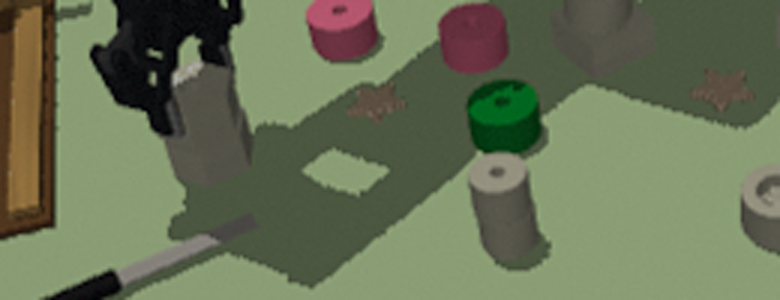

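The crop shows the hex top over its bottom at (205,120) and the small pair closed at (503,210). I'll lower the rest of the way.

move_arm(
  motion=[
    [0, 0, 0, 0, 0, 0.004, 0.04],
    [0, 0, 0, 0, 0, 0.0055, 0.04],
    [0, 0, 0, 0, 0, 0.0055, 0.04],
  ],
)

```text
clock: 13.42
eef_pos: [479.9, -405.6, 42.1]
tcp_rot: [3.141, 0.0, 0.925]
contact_force: [-2.1, 0.8, 6.2]
opening: 0.647
grasp_force: 33.7
```

```bash
python3 - <<'E'
from h import *
for n in("side","side"):
    im,_=grab_frame(n); s=sensors.sense(); print(s["eef_pos"],s["contact_force"])
E
```

```text
[ 479.97642206 -405.57837597   42.1245066 ] [-2.20511877  1.07031458  5.67053117]
[ 479.9760585  -405.58521343   42.10493838] [-1.91959456 -0.13276504  5.76364537]
```

move_arm(
  motion=[
    [0, 0, 0, 0, 0, 0, 0.07],
    [0, 0, 0, 0, 0, 0, 0.085],
    [0, 0, 0, 0, 0, 0, 0.085],
    [0, 0, 0, 0, 0, -0.03, 0.085],
    [0, 0, 0, 0, 0, -0.09, 0.085],
    [0, 0, 0, 0, 0, -0.13, 0.085],
    [0, 0, 0, 0, 0, -0.13, 0.085],
    [0, 0, 0, 0, 0, -0.13, 0.085],
  ],
)

```text
clock: 14.52
eef_pos: [479.5, -404.9, 170.7]
tcp_rot: [-3.141, -0.0, 0.925]
contact_force: [-0.6, -0.5, -0.9]
opening: 0.992
grasp_force: 0.0
```

```bash
cat >> h.py <<'E'
def flush(P,k,x,y,yaw,cams=""):
    "signed distance of the side-wall points to the outline, upper against lower half, by direction"
    pg=poly(k).astype(np.float32); w=P.reshape(-1,3); w=w[np.hypot(w[:,0]-x,w[:,1]-y)<np.abs(pg).max()*1.2+8]
    c,s=np.cos(yaw),np.sin(yaw); l=(w[:,:2]-[x,y])@np.array([[c,-s],[s,c]])
    d=np.array([-cv2.pointPolygonTest(pg,(float(a),float(b)),True) for a,b in l]); az=np.degrees(np.arctan2(w[:,1]-y,w[:,0]-x))%360
    for a in range(0,360,30):
        m=(abs((az-a+180)%360-180)<15)&(abs(d)<7); up=m&(w[:,2]>39)&(w[:,2]<63); lo=m&(w[:,2]>5)&(w[:,2]<29)
        if up.sum()>12 and lo.sum()>12: print(a,"up",np.median(d[up]).round(1),"lo",np.median(d[lo]).round(1),"n",up.sum(),lo.sum(),"step",(np.median(d[up])-np.median(d[lo])).round(1))
E
python3 - <<'E'
from h import *
grab_frame("side")
P,p=held("hex",68); flush(P,"hex",*p)
for n in("scene","side"):
    print(n);im,d,P=cloud(n); p=fit(P,"hex",68,480,-406); flush(P,"hex",*p)
    p=fit(P,"small",68,635,-200); flush(P,"small",*p)
go(438,104.8,150,2.72)
E
```

```text
tcp [ 479.1 -404.6  169.7] yaw 0.9248 F [ 0.3  0.2 -0.3] clk 14.625
hex 68 n 4856 z 68.1 pose 479.6 -407.2 yaw 0.931 cost 0.48 size [56.7 64.3]
0 up 0.1 lo 1.3 n 68 39 step -1.2
30 up 0.2 lo 1.4 n 89 63 step -1.2
60 up 0.1 lo 1.9 n 96 72 step -1.8
90 up 0.2 lo 2.1 n 88 62 step -1.9
120 up 0.3 lo 2.2 n 25 16 step -2.0
scene
hex 68 n 365 z 68.0 pose 481.1 -405.4 yaw 0.962 cost 1.69 size [57.3 63.5]
0 up -0.8 lo -0.6 n 61 55 step -0.2
30 up -1.2 lo -0.0 n 57 57 step -1.2
60 up -0.9 lo 0.9 n 36 36 step -1.8
90 up 0.1 lo 1.7 n 13 14 step -1.6
300 up -0.8 lo -2.2 n 37 26 step 1.3
330 up -0.7 lo -1.4 n 42 35 step 0.6
small 68 n 225 z 67.7 pose 634.9 -199.5 yaw 0 cost 0.81 size [42.3 40.4]
0 up -1.4 lo -1.3 n 42 40 step -0.1
30 up -1.6 lo -0.8 n 33 37 step -0.8
60 up -1.1 lo 0.6 n 19 21 step -1.6
300 up -1.0 lo -2.4 n 23 21 step 1.4
330 up -1.1 lo -1.8 n 37 30 step 0.8
side
hex 68 n 122 z 67.5 pose 479.8 -405.0 yaw 0.993 cost 2.28 size [55.  66.9]
60 up -1.5 lo 0.7 n 25 28 step -2.2
90 up 0.0 lo 2.0 n 28 31 step -2.0
120 up -0.9 lo 0.5 n 25 24 step -1.4
150 up -0.2 lo 0.4 n 17 18 step -0.7
small 68 n 84 z 67.7 pose 633.9 -196.8 yaw 0 cost 1.67 size [36.5 39.3]
60 up -2.9 lo -1.3 n 17 19 step -1.6
90 up -3.8 lo -1.8 n 21 24 step -2.1
120 up -3.0 lo -3.2 n 19 24 step 0.2
150 up -1.9 lo -0.5 n 18 16 step -1.4
turn [-1.6000e-03 -2.2000e-03 -1.7952e+00] shift [ 0.3821 -0.3396  0.0207] clock 14.725
```

Wall steps from all three cameras show the hex top about 1.9 mm too far to −y, and the small top about 1.8 mm. I'll regrasp each one and nudge it.

move_arm(
  motion=[
    [0, 0, 0, 0, 0.001, 0.05, 0.085],
    [0, 0, 0, 0, 0.001, 0.1, 0.085],
    [0, 0, 0, 0, 0.001, 0.115, 0.085],
    [0, 0, 0, 0, 0.001, 0.115, 0.085],
    [0, 0, 0, 0, 0.001, 0.115, 0.085],
  ],
)

```text
clock: 15.35
eef_pos: [481.7, -406.7, 58.0]
tcp_rot: [3.139, 0.0, 0.925]
contact_force: [0.2, -0.2, 1.2]
opening: 0.997
grasp_force: 0.0
```

```bash
python3 - <<'E'
from h import *
grab_frame("side"); s=sensors.sense(); print(s["eef_pos"],s["qvel"].round(4),s["qpos"])
go(480.0,-405.6,43,.925)
grab_frame("side");go(480.0,-405.6,43,.925)
E
```

```text
[ 481.73703614 -406.78047153   58.20199587] [-0.0007 -0.0048  0.0048 -0.0013 -0.0028  0.0016] [-7.03615619e-01  5.59705021e-01  1.74501034e+00  1.30323706e-06
  8.33903327e-01 -5.76273856e-02]
turn [ 0.003   0.0002 -0.0002] shift [-0.0001 -0.0021  0.0152] clock 15.4
turn [ 0.003   0.0002 -0.0002] shift [-0.0001 -0.0021  0.0152] clock 15.45
```

move_arm(
  motion=[
    [0, 0, 0, 0, -0.0021, 0.005, 0.085],
    [0, 0, 0, 0, -0.0021, 0.012, 0.085],
    [0, 0, 0, 0, -0.0021, 0.015, 0.085],
    [0, 0, 0, 0, -0.0021, 0.015, 0.085],
  ],
)

```text
clock: 15.95
eef_pos: [478.7, -404.4, 40.8]
tcp_rot: [-3.141, -0.0, 0.925]
contact_force: [-0.1, -0.2, 0.2]
opening: 0.997
grasp_force: 0.0
```

```bash
python3 - <<'E'
from h import *
go(480.0,-405.6,43,.925)
grab_frame("side");go(480.0,-405.6,43,.925)
E
```

```text
turn [-0.0008 -0.0001 -0.0002] shift [-0.0002  0.0017 -0.0022] clock 15.95
turn [-0.0005 -0.     -0.0002] shift [-0.0002  0.0016 -0.002 ] clock 16.0
```

move_arm(
  motion=[
    [0, 0, 0, 0, 0.0016, -0.0015, 0.085],
    [0, 0, 0, 0, 0.0016, -0.0015, 0.085],
    [0, 0, 0, 0, 0.0016, -0.0015, 0.085],
  ],
)

```text
clock: 16.38
eef_pos: [480.3, -405.6, 42.9]
tcp_rot: [3.141, 0.0, 0.925]
contact_force: [0.7, 0.4, -0.3]
opening: 0.993
grasp_force: 0.0
```

move_arm(
  motion=[
    [0, 0, 0, 0, 0, 0, 0.04],
    [0, 0, 0, 0, 0, 0, 0.04],
    [0, 0, 0, 0, 0, 0, 0.04],
    [0, 0, 0, 0, 0, 0, 0.04],
  ],
)

```text
clock: 16.88
eef_pos: [480.3, -405.6, 42.9]
tcp_rot: [3.142, -0.0, 0.925]
contact_force: [-1.3, 0.5, 2.8]
opening: 0.645
grasp_force: 32.7
```

move_arm(
  motion=[
    [0, 0, 0, 0.0017, -0.0009, -0.004, 0.04],
    [0, 0, 0, 0.0017, -0.0009, -0.004, 0.04],
    [0, 0, 0, 0.0017, -0.0009, -0.004, 0.04],
  ],
)

```text
clock: 17.25
eef_pos: [480.5, -403.6, 46.7]
tcp_rot: [-3.142, 0.0, 0.925]
contact_force: [-0.0, -0.6, -1.4]
opening: 0.649
grasp_force: 32.3
```

```bash
python3 - <<'E'
from h import *
go(480.3,-403.7,43,.925)
for n in("scene","side"):
    print(n);im,d,P=cloud(n); p=fit(P,"hex",69,480,-406); flush(P,"hex",*p)
E
```

```text
turn [-0.0001  0.     -0.0001] shift [-0.0002 -0.0001  0.0037] clock 17.25
scene
hex 69 n 294 z 71.1 pose 482.0 -403.0 yaw 0.953 cost 3.78 size [55.  75.2]
0 up -1.8 lo -1.3 n 56 56 step -0.5
30 up -1.2 lo -1.9 n 56 56 step 0.7
60 up -1.7 lo -1.7 n 28 29 step -0.0
90 up -0.6 lo -0.9 n 15 17 step 0.3
330 up 0.6 lo -0.7 n 26 37 step 1.3
side
hex 69 n 107 z 70.6 pose 485.1 -403.0 yaw 0.302 cost 4.58 size [53.5 69.5]
60 up -2.6 lo -2.5 n 20 19 step -0.1
90 up -2.4 lo -2.6 n 26 23 step 0.2
120 up 3.1 lo 1.4 n 34 32 step 1.8
```

Aligned to within about 0.5 mm. I'll lower it and release.

move_arm(
  motion=[
    [0, 0, 0, 0, 0, 0.003, 0.04],
    [0, 0, 0, 0, 0, 0.0041, 0.04],
    [0, 0, 0, 0, 0, 0.0041, 0.04],
  ],
)

```text
clock: 17.73
eef_pos: [480.5, -403.6, 42.9]
tcp_rot: [-3.141, -0.0, 0.925]
contact_force: [-2.1, 0.4, 5.6]
opening: 0.649
grasp_force: 32.9
```

move_arm(
  motion=[
    [0, 0, 0, 0, 0, 0, 0.04],
    [0, 0, 0, 0, 0, 0, 0.06],
    [0, 0, 0, 0, 0, 0, 0.085],
    [0, 0, 0, 0, 0, 0, 0.085],
    [0, 0, 0, 0, 0, -0.04, 0.085],
    [0, 0, 0, 0, 0, -0.09, 0.085],
    [0, 0, 0, 0, 0, -0.1, 0.085],
    [0, 0, 0, 0, 0, -0.1, 0.085],
  ],
)

```text
clock: 18.73
eef_pos: [480.8, -403.9, 143.2]
tcp_rot: [3.14, 0.0, 0.925]
contact_force: [0.8, 0.8, -0.8]
opening: 1.0
grasp_force: 0.0
```

```bash
python3 - <<'E'
from h import *
for n in("scene","side"):
    print(n);im,d,P=cloud(n); p=fit(P,"hex",68,480,-404); flush(P,"hex",*p[:2],.925)
go(634.9,-200.1,110,0)
E
```

```text
scene
hex 68 n 382 z 67.9 pose 481.5 -403.3 yaw 0.965 cost 1.73 size [56.5 63.5]
0 up -0.9 lo -0.9 n 64 56 step -0.0
30 up -1.0 lo -1.2 n 56 53 step 0.1
60 up -0.3 lo -1.2 n 33 31 step 0.8
90 up -0.4 lo -0.6 n 15 14 step 0.1
300 up -0.5 lo -0.6 n 37 32 step 0.1
330 up -0.7 lo -0.7 n 40 38 step -0.0
side
hex 68 n 124 z 67.6 pose 479.9 -402.1 yaw 0.954 cost 1.91 size [55.2 59. ]
60 up -1.4 lo -1.9 n 28 30 step 0.5
90 up -1.2 lo -1.0 n 28 28 step -0.2
120 up -1.4 lo -0.0 n 23 25 step -1.4
150 up -1.0 lo -0.9 n 21 16 step -0.2
turn [-1.900e-03  8.000e-04  9.248e-01] shift [0.2554 0.0017 0.0314] clock 18.825
```

Hex is flush. Now I go back to nudge the small one.

In the tool's units: 0.925 rad / 6.2832 = 0.1472.

move_arm(
  motion=[
    [0, 0, 0.0286, 0.06, 0, 0, 0.085],
    [0, 0, 0.0573, 0.12, 0.0005, 0, 0.085],
    [0, 0, 0.0859, 0.18, 0.001, 0.01, 0.085],
    [0, 0, 0.1146, 0.24, 0.0015, 0.02, 0.085],
    [0, 0, 0.1432, 0.255, 0.0017, 0.03, 0.085],
    [0, 0, 0.1472, 0.255, 0.0017, 0.031, 0.085],
    [0, 0, 0.1472, 0.255, 0.0017, 0.031, 0.085],
    [0, 0, 0.1472, 0.255, 0.0017, 0.031, 0.085],
  ],
)

```text
clock: 19.82
eef_pos: [634.8, -202.2, 111.8]
tcp_rot: [3.141, 0.0, 0.001]
contact_force: [0.4, -0.2, -0.3]
opening: 0.993
grasp_force: 0.0
```

move_arm(
  motion=[
    [0, 0, 0, 0, 0, 0.04, 0.085],
    [0, 0, 0, 0, 0, 0.065, 0.085],
    [0, 0, 0, 0, 0, 0.065, 0.085],
    [0, 0, 0, 0, 0, 0.065, 0.085],
  ],
)

```text
clock: 20.32
eef_pos: [635.9, -201.8, 47.9]
tcp_rot: [3.141, -0.001, -0.0]
contact_force: [0.0, 0.5, 0.7]
opening: 0.991
grasp_force: 0.0
```

```bash
python3 - <<'E'
from h import *
go(634.9,-200.1,42,0)
E
```

```text
turn [ 0.0004 -0.0014 -0.0003] shift [-0.0011 -0.0017  0.0059] clock 20.325
```

move_arm(
  motion=[
    [0, 0, 0, -0.0008, -0.0017, 0.005, 0.085],
    [0, 0, 0, -0.0008, -0.0017, 0.005, 0.085],
    [0, 0, 0, -0.0008, -0.0017, 0.005, 0.06],
    [0, 0, 0, -0.0008, -0.0017, 0.005, 0.03],
    [0, 0, 0, -0.0008, -0.0017, 0.005, 0.03],
    [0, 0, 0, -0.0008, -0.0017, 0.005, 0.03],
    [0, 0, 0, -0.0008, -0.0017, 0.005, 0.03],
  ],
)

```text
clock: 21.2
eef_pos: [634.8, -199.5, 42.0]
tcp_rot: [3.141, -0.0, -0.0]
contact_force: [-0.3, -0.6, 5.0]
opening: 0.483
grasp_force: 30.4
```

move_arm(
  motion=[
    [0, 0, 0, 0, -0.0018, -0.004, 0.03],
    [0, 0, 0, 0, -0.0018, -0.004, 0.03],
    [0, 0, 0, 0, -0.0018, -0.004, 0.03],
  ],
)

```text
clock: 21.58
eef_pos: [634.5, -197.4, 45.5]
tcp_rot: [-3.141, 0.0, -0.0]
contact_force: [0.4, -0.4, -0.4]
opening: 0.485
grasp_force: 30.5
```

```bash
python3 - <<'E'
from h import *
print(sensors.sense()["eef_pos"])
for n in("scene","side"):
    print(n);im,d,P=cloud(n); p=fit(P,"small",72,634.5,-199.5,24); flush(P,"small",634.5,-198.3,0)
E
```

```text
[ 634.45198232 -197.41677716   45.46940066]
scene
small 72 n 222 z 71.3 pose 635.4 -197.9 yaw 0 cost 0.96 size [40.5 41.3]
0 up -2.0 lo -0.4 n 38 41 step -1.6
30 up -0.8 lo -0.5 n 33 36 step -0.3
60 up 0.7 lo 0.1 n 28 19 step 0.6
300 up -1.7 lo -1.1 n 38 22 step -0.6
330 up -2.5 lo -1.3 n 33 33 step -1.2
side
small 72 n 29 z 71.3 pose 634.3 -198.7 yaw 0 cost 4.52 size [37.7 31.2]
120 up 1.9 lo -0.4 n 22 25 step 2.3
150 up 0.8 lo 0.6 n 19 16 step 0.2
```

move_arm(
  motion=[
    [0, 0, 0, 0.0012, 0.0006, 0, 0.03],
    [0, 0, 0, 0.0012, 0.0006, 0, 0.03],
    [0, 0, 0, 0.0012, 0.0006, 0, 0.03],
  ],
)

```text
clock: 22.05
eef_pos: [635.8, -198.2, 45.7]
tcp_rot: [-3.142, 0.0, -0.0]
contact_force: [0.2, 0.1, -0.9]
opening: 0.482
grasp_force: 30.5
```

```bash
python3 - <<'E'
from h import *
print(sensors.sense()["eef_pos"])
for n in("scene","side"):
    print(n);im,d,P=cloud(n); flush(P,"small",634.5,-198.3,0)
E
```

```text
[ 635.81923005 -198.18164457   45.66244254]
scene
0 up -0.0 lo -1.0 n 42 41 step 1.0
30 up 0.2 lo -0.8 n 37 34 step 1.0
60 up 0.6 lo -0.4 n 24 16 step 1.0
300 up -0.9 lo -0.8 n 33 20 step -0.1
330 up -0.1 lo -0.8 n 35 35 step 0.8
side
120 up 0.6 lo -0.5 n 20 22 step 1.1
150 up -0.5 lo 0.6 n 19 16 step -1.1
```

move_arm(
  motion=[
    [0, 0, 0, -0.0006, 0.0004, 0, 0.03],
    [0, 0, 0, -0.0006, 0.0004, 0.003, 0.03],
    [0, 0, 0, -0.0006, 0.0004, 0.004, 0.03],
    [0, 0, 0, -0.0006, 0.0004, 0.004, 0.03],
  ],
)

```text
clock: 22.65
eef_pos: [635.3, -198.6, 42.0]
tcp_rot: [-3.142, -0.0, -0.0]
contact_force: [-1.7, -0.3, 4.6]
opening: 0.48
grasp_force: 30.7
```

move_arm(
  motion=[
    [0, 0, 0, 0, 0, 0, 0.05],
    [0, 0, 0, 0, 0, 0, 0.085],
    [0, 0, 0, 0, 0, 0, 0.085],
    [0, 0, 0, 0, 0, -0.03, 0.085],
    [0, 0, 0, 0, 0, -0.08, 0.085],
    [0, 0, 0, 0, 0, -0.12, 0.085],
    [0, 0, 0, 0, 0, -0.12, 0.085],
  ],
)

```text
clock: 23.52
eef_pos: [637.4, -199.3, 165.6]
tcp_rot: [3.14, -0.006, -0.0]
contact_force: [-0.6, 0.2, -0.0]
opening: 0.994
grasp_force: 0.0
```

```bash
python3 - <<'E'
from h import *
for n in("scene","side","wrist"):
    print(n);im,d,P=cloud(n); fit(P,"small",68,634.5,-199.5); flush(P,"small",634.5,-198.3,0)
go(438,105.5,150,2.72-np.pi)
go(438,105.5,150,2.72)
print(sensors.sense()["qpos"])
E
```

```text
scene
small 68 n 217 z 67.8 pose 635.3 -198.2 yaw 0 cost 0.75 size [40.4 41.6]
0 up -0.2 lo -1.0 n 46 40 step 0.8
30 up -0.5 lo -0.7 n 38 34 step 0.2
60 up -0.3 lo -0.1 n 22 20 step -0.2
300 up -0.7 lo -1.1 n 27 21 step 0.4
330 up -0.4 lo -0.8 n 32 33 step 0.4
side
small 68 n 84 z 67.3 pose 633.9 -196.2 yaw 0 cost 1.29 size [38.  41.5]
60 up -0.7 lo -0.1 n 16 15 step -0.6
90 up -0.3 lo -0.4 n 27 27 step 0.1
120 up 0.3 lo 0.8 n 29 26 step -0.5
150 up -0.2 lo 0.9 n 16 13 step -1.1
wrist
small 68 n 2463 z 67.3 pose 633.8 -199.2 yaw 0 cost 0.06 size [40.6 41.5]
0 up -1.1 lo -1.4 n 91 64 step 0.3
30 up -1.4 lo -1.5 n 73 52 step 0.1
60 up -1.4 lo -1.3 n 29 23 step -0.1
300 up -0.0 lo -0.4 n 38 24 step 0.4
330 up -0.6 lo -0.9 n 79 60 step 0.3
turn [-1.000e-04  1.400e-03  4.214e-01] shift [-0.1966 -0.3038  0.0111] clock 23.675
turn [-1.9000e-03 -2.0000e-04 -2.7202e+00] shift [-0.1966 -0.3038  0.0111] clock 23.675
[-3.05218253e-01  4.82366895e-01  1.60206259e+00 -2.04304915e-05
  1.05852625e+00  1.26582136e+00]
```

Small is flush too. Now the oblong, with yaw −0.42 across its 60 mm width.

In the tool's units: 0.42 rad / 6.2832 = 0.0668.

move_arm(
  motion=[
    [0, 0, 0.0668, -0.197, -0.304, 0.01, 0.085],
    [0, 0, 0.0668, -0.197, -0.304, 0.01, 0.085],
    [0, 0, 0.0668, -0.197, -0.304, 0.01, 0.085],
    [0, 0, 0.0668, -0.197, -0.304, 0.01, 0.085],
    [0, 0, 0.0668, -0.197, -0.304, 0.01, 0.085],
    [0, 0, 0.0668, -0.197, -0.304, 0.01, 0.085],
    [0, 0, 0.0668, -0.197, -0.304, 0.01, 0.085],
    [0, 0, 0.0668, -0.197, -0.304, 0.01, 0.085],
  ],
)

```text
clock: 24.68
eef_pos: [438.1, 105.3, 151.0]
tcp_rot: [3.141, 0.001, -0.419]
contact_force: [-0.4, -0.6, 0.6]
opening: 0.997
grasp_force: 0.0
```

```bash
python3 - <<'E'
from h import *
grab_frame("side")
P,p=held("oblong",34)
go(p[0],p[1],20,p[2]-np.pi)
E
```

```text
tcp [438.7 104.7 151.3] yaw -0.4212 F [-0.8  0.1 -0.4] clk 24.775
oblong 34 n 9950 z 34.4 pose 438.8 104.7 yaw 2.719 cost 0.45 size [ 60.5 112.6]
turn [0.0004 0.0003 0.0017] shift [1.000e-04 0.000e+00 1.313e-01] clock 24.775
```

In the tool's units: 0.002 rad / 6.2832 = 0.0003.

move_arm(
  motion=[
    [0, 0, 0.0003, 0, -0.0012, 0.06, 0.085],
    [0, 0, 0.0003, 0, -0.0012, 0.11, 0.085],
    [0, 0, 0.0003, 0, -0.0012, 0.138, 0.085],
    [0, 0, 0.0003, 0, -0.0012, 0.143, 0.085],
    [0, 0, 0.0003, 0, -0.0012, 0.143, 0.06],
    [0, 0, 0.0003, 0, -0.0012, 0.143, 0.045],
    [0, 0, 0.0003, 0, -0.0012, 0.143, 0.045],
    [0, 0, 0.0003, 0, -0.0012, 0.143, 0.045],
  ],
  grip_force=60,
)

```text
clock: 25.78
eef_pos: [439.8, 106.6, 9.9]
tcp_rot: [-3.14, -0.002, -0.422]
contact_force: [-0.8, -3.2, 8.2]
opening: 0.686
grasp_force: 66.2
```

```bash
python3 - <<'E'
from h import *
s=sensors.sense(); print(s["eef_pos"],s["contact_force"],s["opening"],s["grasp_force"])
go(473.5,390.6,100,2.718-np.pi)
E
```

```text
[439.79039888 106.61825143   9.92386018] [-0.80144657 -3.23101185  8.24466472] 0.6861050241157317 66.15180730819702
turn [-0.0012 -0.0019  0.0015] shift [-0.0854 -0.273  -0.0899] clock 25.775
```

move_arm(
  motion=[
    [0, 0, 0, 0, 0, -0.03, 0.045],
    [0, 0, 0, 0, 0, -0.085, 0.045],
    [0, 0, 0, -0.015, -0.05, -0.09, 0.045],
    [0, 0, 0, -0.03, -0.1, -0.09, 0.045],
    [0, 0, 0, -0.045, -0.15, -0.09, 0.045],
    [0, 0, 0, -0.06, -0.2, -0.09, 0.045],
    [0, 0, 0, -0.075, -0.25, -0.09, 0.045],
    [0, 0, 0, -0.086, -0.274, -0.09, 0.045],
  ],
)

```text
clock: 26.78
eef_pos: [472.8, 394.5, 99.3]
tcp_rot: [-3.14, -0.001, -0.421]
contact_force: [0.3, -0.7, -1.2]
opening: 0.688
grasp_force: 66.2
```

move_arm(
  motion=[
    [0, 0, 0, 0, 0, 0, 0.045],
    [0, 0, 0, 0, 0, 0, 0.045],
    [0, 0, 0, 0, 0, 0.02, 0.045],
    [0, 0, 0, 0, 0, 0.04, 0.045],
    [0, 0, 0, 0, 0, 0.045, 0.045],
    [0, 0, 0, 0, 0, 0.045, 0.045],
  ],
)

```text
clock: 27.52
eef_pos: [472.3, 391.2, 52.7]
tcp_rot: [3.14, 0.001, -0.422]
contact_force: [-0.3, -0.1, -1.5]
opening: 0.687
grasp_force: 66.2
```

```bash
cat >> h.py <<'E'
def off(k,x,y,yaw,zl=34,verb=1):
    "offset upper-lower half from side walls, all fixed cameras, least squares on outline normals; dz lift band"
    pg=poly(k).astype(np.float64); N=len(pg); A=[];B=[]; c,s=np.cos(yaw),np.sin(yaw); M=np.array([[c,-s],[s,c]])
    for n in("scene","side"):
        im,d,P=cloud(n); w=P.reshape(-1,3); l=(w[:,:2]-[x,y])@M
        if N>6: # round: sectors
            ns=[np.array([np.cos(a),np.sin(a)]) for a in np.arange(0,6.28,np.pi/6)]; r=np.abs(pg).max()
        else: ns=[(lambda e:np.array([e[1],-e[0]])/np.hypot(*e))(pg[(i+1)%N]-pg[i]) for i in range(N)]
        for i,nn in enumerate(ns):
            t=np.array([-nn[1],nn[0]])
            if N>6: dd=np.hypot(*l.T)-r; m=(l@nn>.966*np.hypot(*l.T))
            else:
                mid=(pg[i]+pg[(i+1)%N])/2; L=np.hypot(*(pg[(i+1)%N]-pg[i])); dd=l@nn-mid@nn; m=abs(l@t-mid@t)<L/2-3
            m&=abs(dd)<8; z=w[:,2]; up=m&(z>zl+10)&(z<zl+28); lo=m&(z>5)&(z<29)
            if up.sum()>12 and lo.sum()>12:
                st=np.median(dd[up])-np.median(dd[lo]); A.append(M@nn);B.append(st)
                if verb: print(n,(M@nn).round(2),"up",np.median(dd[up]).round(1),"lo",np.median(dd[lo]).round(1),up.sum(),lo.sum(),"step",st.round(1))
    o=np.linalg.lstsq(np.array(A),np.array(B),rcond=None)[0]; print("offset",o.round(2)); return o
E
python3 - <<'E'
from h import *
s=sensors.sense(); print(s["eef_pos"],s["tcp_rot"])
off("oblong",473.2,391.9,2.718,40)
go(473.2,391.9,50,2.718-np.pi)
E
```

```text
[472.26137172 391.22450107  52.73056182] [ 3.14009789e+00  7.42189507e-04 -4.22483082e-01]
scene [-0.41 -0.91] up 0.0 lo 1.0 31 48 step -1.0
scene [ 0.91 -0.41] up -1.7 lo -0.2 133 164 step -1.4
side [0.41 0.91] up -0.3 lo -1.9 280 446 step 1.6
side [-0.91  0.41] up 1.7 lo -0.3 97 114 step 2.0
offset [-1.02  1.89]
turn [-0.0004 -0.0002  0.0013] shift [ 0.0003 -0.0001  0.0039] clock 27.625
```

move_arm(
  motion=[
    [0, 0, 0, 0.0017, 0.0013, 0.002, 0.045],
    [0, 0, 0, 0.0017, 0.0013, 0.004, 0.045],
    [0, 0, 0, 0.0017, 0.0013, 0.004, 0.045],
  ],
)

```text
clock: 28.0
eef_pos: [473.6, 389.8, 49.7]
tcp_rot: [3.142, 0.0, -0.422]
contact_force: [-0.5, -0.1, -1.8]
opening: 0.684
grasp_force: 66.2
```

```bash
python3 - <<'E'
from h import *
off("oblong",473.2,391.9,2.718,37)
s=sensors.sense(); print(s["eef_pos"],s["tcp_rot"])
E
```

```text
scene [-0.41 -0.91] up 0.6 lo 1.2 26 45 step -0.5
scene [ 0.91 -0.41] up -0.0 lo -0.0 130 163 step -0.0
side [0.41 0.91] up -1.5 lo -1.9 272 454 step 0.4
side [-0.91  0.41] up 0.1 lo -0.2 87 111 step 0.4
offset [0.01 0.5 ]
[473.62632324 389.89206807  49.74406267] [-3.14152818e+00 -2.66258783e-05 -4.22186350e-01]
```

move_arm(
  motion=[
    [0, 0, 0, 0.0002, 0.0004, 0.003, 0.045],
    [0, 0, 0, 0.0002, 0.0004, 0.0052, 0.045],
    [0, 0, 0, 0.0002, 0.0004, 0.0058, 0.045],
    [0, 0, 0, 0.0002, 0.0004, 0.0058, 0.045],
  ],
)

```text
clock: 28.6
eef_pos: [473.5, 389.4, 44.0]
tcp_rot: [3.141, 0.0, -0.422]
contact_force: [-1.6, -1.6, 1.6]
opening: 0.692
grasp_force: 66.6
```

```bash
python3 - <<'E'
from h import *
off("oblong",473.2,391.9,2.718,34)
s=sensors.sense(); print(s["eef_pos"],s["contact_force"])
E
```

```text
scene [-0.41 -0.91] up 1.4 lo 1.0 28 40 step 0.4
scene [ 0.91 -0.41] up -0.3 lo 0.1 132 162 step -0.5
side [0.41 0.91] up -1.8 lo -1.8 261 443 step 0.0
side [-0.91  0.41] up -0.1 lo -0.3 98 116 step 0.2
offset [-0.37 -0.02]
[473.54211637 389.35655113  44.01399926] [-1.92700525 -1.83035073  1.70013122]
```

Contact is light and the halves are flush within 0.4 mm. I'll press 0.3 mm further, release and rise.

move_arm(
  motion=[
    [0, 0, 0, 0, 0, 0.0003, 0.045],
    [0, 0, 0, 0, 0, 0.0003, 0.07],
    [0, 0, 0, 0, 0, 0.0003, 0.085],
    [0, 0, 0, 0, 0, 0.0003, 0.085],
    [0, 0, 0, 0, 0, -0.03, 0.085],
    [0, 0, 0, 0, 0, -0.09, 0.085],
    [0, 0, 0, 0, 0, -0.13, 0.085],
    [0, 0, 0, 0, 0, -0.13, 0.085],
  ],
)

```text
clock: 29.7
eef_pos: [475.5, 390.9, 177.6]
tcp_rot: [-3.136, -0.003, -0.422]
contact_force: [-0.5, -0.0, 0.8]
opening: 0.993
grasp_force: 0.0
```

```bash
python3 - <<'E'
from h import *
off("oblong",473.2,391.9,2.718,34)
im,d,P=cloud("scene"); fit(P,"oblong",68,473,391)
go(432.3,-86,174,-.42)
print(sensors.sense()["qpos"])
E
```

```text
scene [-0.41 -0.91] up 1.1 lo 0.9 35 46 step 0.2
scene [ 0.91 -0.41] up -0.3 lo -0.1 135 159 step -0.2
side [0.41 0.91] up -2.0 lo -1.9 362 456 step -0.1
side [-0.91  0.41] up 0.0 lo -0.2 95 116 step 0.2
offset [-0.28 -0.01]
oblong 68 n 539 z 67.9 pose 474.4 389.9 yaw 2.716 cost 1.61 size [ 60.7 120.1]
turn [ 0.0012  0.0006 -0.0022] shift [ 0.1574  0.45   -0.0006] clock 29.85
[ 6.85695927e-01  3.93845566e-01  1.71345414e+00 -1.63519796e-05
  1.03557756e+00  2.67873424e+00]
```

In the tool's units: -0.42 rad / 6.2832 = -0.0668.

move_arm(
  motion=[
    [0, 0, -0.0668, 0.157, 0.45, 0, 0.085],
    [0, 0, -0.0668, 0.157, 0.45, 0, 0.085],
    [0, 0, -0.0668, 0.157, 0.45, 0, 0.085],
    [0, 0, -0.0668, 0.157, 0.45, 0, 0.085],
    [0, 0, -0.0668, 0.157, 0.45, 0, 0.085],
    [0, 0, -0.0668, 0.157, 0.45, 0, 0.085],
    [0, 0, -0.0668, 0.157, 0.45, 0, 0.085],
    [0, 0, -0.0668, 0.157, 0.45, 0, 0.085],
  ],
)

```text
clock: 30.85
eef_pos: [430.9, -87.6, 172.6]
tcp_rot: [-3.141, 0.002, -0.004]
contact_force: [1.0, -0.4, -0.1]
opening: 0.997
grasp_force: 0.0
```

move_arm(
  motion=[
    [0, 0, 0, 0, 0, 0, 0.085],
    [0, 0, 0, 0, 0, 0, 0.085],
  ],
)

```text
clock: 31.1
eef_pos: [431.8, -85.0, 172.9]
tcp_rot: [-3.141, 0.002, -0.003]
contact_force: [-0.4, 1.0, -0.1]
opening: 0.995
grasp_force: 0.0
```

```bash
python3 - <<'E'
from h import *
P,p=held("round",68); fit(P,"square",34,432,-86); go(p[0]-.2,p[1]+1.2,41,0)
w=P.reshape(-1,3); w=w[(abs(w[:,2]-34)<4)&(w[:,1]<-140)&(w[:,1]>-260)&(w[:,0]<520)]; print(np.nanmin(w,0),np.nanmax(w,0))
im,_=grab_frame("wrist"); cv2.imwrite("pics/w7.png",im[...,::-1])
E
```

```text
tcp [432.  -84.6 173.1] yaw -0.0019 F [-0.2 -1.2 -0.1] clk 31.15
round 68 n 4153 z 68.5 pose 433.0 -86.6 yaw 0 cost 0.06 size [55.2 54.7]
square 34 n 1500 z 34.5 pose 434.8 -85.0 yaw 0.412 cost 0.48 size [62.6 62.4]
turn [-0.0006  0.0016 -0.0019] shift [0.001  0.0008 0.1321] clock 31.15
[ 383.09709833 -217.91159639   30.01866694] [ 519.99959287 -154.16388741   37.28603318]
```

View pics/w7.png

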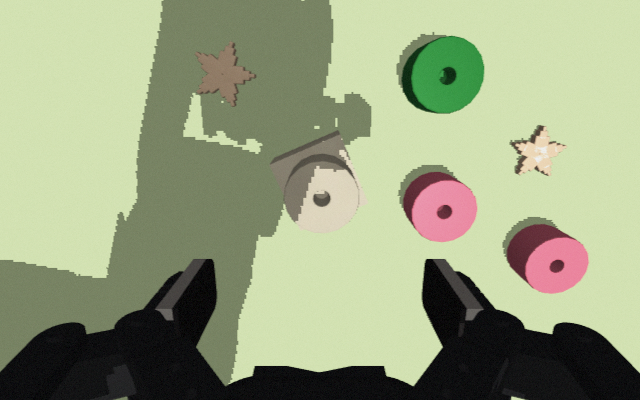

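w7 shows the round top (322,198) on the square (315,170). The pinks (440,205) and (548,258) and the green (443,75) lie clear of the fingers.

move_arm(
  motion=[
    [0, 0, 0, 0.001, 0.001, 0.06, 0.085],
    [0, 0, 0, 0.001, 0.001, 0.11, 0.085],
    [0, 0, 0, 0.001, 0.001, 0.132, 0.085],
    [0, 0, 0, 0.001, 0.001, 0.132, 0.085],
    [0, 0, 0, 0.001, 0.001, 0.132, 0.04],
    [0, 0, 0, 0.001, 0.001, 0.132, 0.04],
    [0, 0, 0, 0.001, 0.001, 0.132, 0.04],
    [0, 0, 0, 0.001, 0.001, 0.132, 0.04],
  ],
  grip_force=30,
)

```text
clock: 32.2
eef_pos: [434.5, -86.4, 43.4]
tcp_rot: [3.141, -0.003, -0.002]
contact_force: [-1.4, 1.6, 6.3]
opening: 0.651
grasp_force: 30.7
```

```bash
python3 - <<'E'
from h import *
s=sensors.sense(); print(s["eef_pos"],s["contact_force"],s["opening"],s["grasp_force"])
go(675.2,-6.5,120,0)
E
```

```text
[434.48459819 -86.36005531  43.39346569] [-1.43640995  1.56093745  6.32679754] 0.6510850384701061 30.67595835775137
turn [ 0.0003 -0.0026 -0.0022] shift [ 0.2407 -0.0804 -0.076 ] clock 32.2
```

move_arm(
  motion=[
    [0, 0, 0, 0, 0, -0.03, 0.04],
    [0, 0, 0, 0, 0, -0.075, 0.04],
    [0, 0, 0, 0.055, -0.02, -0.076, 0.04],
    [0, 0, 0, 0.11, -0.04, -0.076, 0.04],
    [0, 0, 0, 0.165, -0.06, -0.076, 0.04],
    [0, 0, 0, 0.22, -0.075, -0.076, 0.04],
    [0, 0, 0, 0.2425, -0.08, -0.076, 0.04],
    [0, 0, 0, 0.2425, -0.08, -0.076, 0.04],
  ],
)

```text
clock: 33.2
eef_pos: [677.6, -6.3, 118.8]
tcp_rot: [-3.142, -0.002, -0.001]
contact_force: [-0.9, 0.3, -1.3]
opening: 0.648
grasp_force: 32.7
```

move_arm(
  motion=[
    [0, 0, 0, 0, 0, 0.03, 0.04],
    [0, 0, 0, 0, 0, 0.06, 0.04],
    [0, 0, 0, 0, 0, 0.068, 0.04],
    [0, 0, 0, 0, 0, 0.068, 0.04],
    [0, 0, 0, 0, 0, 0.068, 0.04],
  ],
)

```text
clock: 33.83
eef_pos: [676.8, -7.1, 51.4]
tcp_rot: [3.142, -0.002, -0.002]
contact_force: [0.4, 0.6, -1.3]
opening: 0.649
grasp_force: 32.7
```

```bash
python3 - <<'E'
from h import *
s=sensors.sense(); print(s["eef_pos"],s["tcp_rot"])
off("round",675.2,-6.5,0,40)
E
```

```text
[676.83860884  -7.09150049  51.44646408] [ 3.14157939e+00 -1.97249093e-03 -2.41718757e-03]
scene [1. 0.] up -0.7 lo -0.2 41 52 step -0.5
scene [0.87 0.5 ] up -0.6 lo -0.5 28 31 step -0.1
scene [0.5  0.87] up 1.5 lo 0.3 22 17 step 1.2
scene [ 0.5  -0.87] up -0.9 lo -0.7 44 36 step -0.2
scene [ 0.87 -0.5 ] up -0.6 lo -0.6 36 49 step 0.0
side [0. 1.] up 6.5 lo -0.0 13 41 step 6.5
side [-0.5   0.87] up 0.4 lo 0.2 35 41 step 0.2
side [-0.87  0.5 ] up 0.1 lo 0.2 23 32 step -0.1
offset [0.42 2.02]
```

Ignoring the finger-contaminated ±y sectors, the offset is within 0.3 mm. Lowering.

move_arm(
  motion=[
    [0, 0, 0, 0.0002, 0, 0.005, 0.04],
    [0, 0, 0, 0.0002, 0, 0.007, 0.04],
    [0, 0, 0, 0.0002, 0, 0.0077, 0.04],
    [0, 0, 0, 0.0002, 0, 0.0077, 0.04],
  ],
)

```text
clock: 34.42
eef_pos: [676.4, -6.9, 43.4]
tcp_rot: [3.142, -0.0, -0.002]
contact_force: [-5.1, 0.1, 11.6]
opening: 0.651
grasp_force: 33.7
```

```bash
python3 - <<'E'
from h import *
off("round",675.2,-6.5,0,34)
s=sensors.sense(); print(s["eef_pos"],s["contact_force"])
E
```

```text
scene [1. 0.] up -1.4 lo -0.6 43 50 step -0.8
scene [0.87 0.5 ] up -1.1 lo -0.2 24 40 step -1.0
scene [ 0.5  -0.87] up -0.6 lo -1.1 39 40 step 0.4
scene [ 0.87 -0.5 ] up -0.9 lo -0.9 39 44 step 0.1
side [0. 1.] up 6.6 lo 0.0 13 42 step 6.6
side [-0.5   0.87] up 0.0 lo 0.2 32 40 step -0.2
side [-0.87  0.5 ] up 0.6 lo -0.3 25 28 step 0.9
offset [0.11 1.9 ]
[676.38645963  -6.91098146  43.41536422] [-4.19840985  0.27721027 12.69933314]
```

move_arm(
  motion=[
    [0, 0, 0, 0, 0, -0.003, 0.04],
    [0, 0, 0, 0.0008, -0.0003, -0.003, 0.04],
    [0, 0, 0, 0.0008, -0.0003, -0.003, 0.04],
    [0, 0, 0, 0.0008, -0.0003, -0.001, 0.04],
    [0, 0, 0, 0.0008, -0.0003, -0.0006, 0.04],
    [0, 0, 0, 0.0008, -0.0003, -0.0006, 0.04],
  ],
)

```text
clock: 35.28
eef_pos: [677.2, -6.6, 43.5]
tcp_rot: [3.142, -0.0, -0.002]
contact_force: [-2.9, 0.2, 7.2]
opening: 0.653
grasp_force: 33.4
```

```bash
python3 - <<'E'
from h import *
off("round",675.2,-6.5,0,34)
s=sensors.sense(); print(s["eef_pos"],s["contact_force"])
E
```

```text
scene [1. 0.] up -0.1 lo -0.3 40 53 step 0.2
scene [0.87 0.5 ] up -0.2 lo -0.5 30 35 step 0.3
scene [0.5  0.87] up 3.8 lo 0.4 25 15 step 3.4
scene [ 0.5  -0.87] up -0.2 lo -0.9 42 38 step 0.7
scene [ 0.87 -0.5 ] up -0.7 lo -1.1 40 51 step 0.4
side [-0.5   0.87] up 0.3 lo 0.0 32 44 step 0.3
side [-0.87  0.5 ] up 0.0 lo 0.2 25 29 step -0.2
offset [0.95 1.1 ]
[677.17094213  -6.61422222  43.43256822] [-2.58018119 -0.25317736  7.54577203]
```

Within 0.4 mm. I'll release and go to the square.

move_arm(
  motion=[
    [0, 0, 0, 0, 0, 0, 0.06],
    [0, 0, 0, 0, 0, 0, 0.085],
    [0, 0, 0, 0, 0, 0, 0.085],
    [0, 0, 0, 0, 0, -0.04, 0.085],
    [0, 0, 0, 0, 0, -0.09, 0.085],
    [0, 0, 0, 0, 0, -0.11, 0.085],
    [0, 0, 0, 0, 0, -0.11, 0.085],
  ],
)

```text
clock: 36.25
eef_pos: [677.9, -6.6, 154.1]
tcp_rot: [3.142, -0.003, -0.002]
contact_force: [0.9, 0.5, -0.2]
opening: 0.994
grasp_force: 0.0
```

```bash
python3 - <<'E'
from h import *
off("round",675.2,-6.5,0,34)
go(434.5,-84.5,145,.412)
E
```

```text
scene [1. 0.] up -0.7 lo -0.3 40 58 step -0.4
scene [0.87 0.5 ] up -0.1 lo -0.2 26 32 step 0.1
scene [ 0.5  -0.87] up -1.2 lo -1.0 30 37 step -0.2
scene [ 0.87 -0.5 ] up -0.3 lo -1.1 39 45 step 0.8
side [0.5  0.87] up 0.2 lo -0.3 23 29 step 0.4
side [0. 1.] up -0.6 lo -0.4 32 39 step -0.2
side [-0.5   0.87] up 0.1 lo -0.1 32 41 step 0.1
side [-0.87  0.5 ] up -0.2 lo -0.0 21 32 step -0.1
offset [0.13 0.03]
turn [-4.000e-04  1.900e-03 -4.142e-01] shift [-0.2415  0.0784  0.0068] clock 36.35
```

Round is flush. Now I hover over the square.

In the tool's units: -0.414 rad / 6.2832 = -0.0659.

move_arm(
  motion=[
    [0, 0, -0.0659, -0.2415, 0.0784, 0.007, 0.085],
    [0, 0, -0.0659, -0.2415, 0.0784, 0.007, 0.085],
    [0, 0, -0.0659, -0.2415, 0.0784, 0.007, 0.085],
    [0, 0, -0.0659, -0.2415, 0.0784, 0.007, 0.085],
    [0, 0, -0.0659, -0.2415, 0.0784, 0.007, 0.085],
    [0, 0, -0.0659, -0.2415, 0.0784, 0.007, 0.085],
    [0, 0, -0.0659, -0.2415, 0.0784, 0.007, 0.085],
  ],
)

```text
clock: 37.22
eef_pos: [436.7, -84.4, 145.5]
tcp_rot: [3.142, -0.0, 0.412]
contact_force: [0.4, -0.2, -0.1]
opening: 0.993
grasp_force: 0.0
```

```bash
python3 - <<'E'
from h import *
grab_frame("side")
P,p=held("square",34); go(*p[:2],7.5,p[2])
fit(P,"round",34,430,-185)
E
```

```text
tcp [436.5 -84.3 145.5] yaw 0.4125 F [ 0.4 -0.5 -0.9] clk 37.325
square 34 n 6388 z 34.3 pose 434.6 -85.4 yaw 0.405 cost 0.49 size [62.7 62.5]
turn [-0.     -0.      0.0079] shift [-0.0022  0.0002  0.138 ] clock 37.325
round 34 n 1793 z 34.3 pose 419.2 -181.7 yaw 0 cost 4.42 size [40.4 52.1]
```

In the tool's units: 0.007 rad / 6.2832 = 0.0011.

move_arm(
  motion=[
    [0, 0, 0.0011, -0.002, -0.001, 0.06, 0.085],
    [0, 0, 0.0011, -0.002, -0.001, 0.11, 0.085],
    [0, 0, 0.0011, -0.002, -0.001, 0.133, 0.085],
    [0, 0, 0.0011, -0.002, -0.001, 0.138, 0.085],
    [0, 0, 0.0011, -0.002, -0.001, 0.138, 0.06],
    [0, 0, 0.0011, -0.002, -0.001, 0.138, 0.045],
    [0, 0, 0.0011, -0.002, -0.001, 0.138, 0.045],
    [0, 0, 0.0011, -0.002, -0.001, 0.138, 0.045],
  ],
  grip_force=40,
)

```text
clock: 38.33
eef_pos: [434.0, -84.5, 8.7]
tcp_rot: [3.141, -0.002, 0.405]
contact_force: [-1.1, 0.8, 7.6]
opening: 0.716
grasp_force: 44.7
```

```bash
python3 - <<'E'
from h import *
s=sensors.sense(); print(s["eef_pos"],s["contact_force"],s["opening"],s["grasp_force"])
go(633.9,186.4,100,.31)
E
```

```text
[433.99866495 -84.51857537   8.68236196] [-1.0810542   0.84130695  7.60018934] 0.7163297149844331 44.68614365381654
turn [ 0.0009 -0.0016  0.0948] shift [ 0.2906 -0.1702 -0.091 ] clock 38.325
```

In the tool's units: 0.095 rad / 6.2832 = 0.0151.

move_arm(
  motion=[
    [0, 0, 0, 0, 0, -0.03, 0.045],
    [0, 0, 0, 0, 0, -0.085, 0.045],
    [0, 0, 0.0048, 0.05, -0.03, -0.091, 0.045],
    [0, 0, 0.0095, 0.1, -0.059, -0.091, 0.045],
    [0, 0, 0.0151, 0.15, -0.088, -0.091, 0.045],
    [0, 0, 0.0151, 0.2, -0.117, -0.091, 0.045],
    [0, 0, 0.0151, 0.25, -0.146, -0.091, 0.045],
    [0, 0, 0.0151, 0.29, -0.17, -0.091, 0.045],
  ],
)

```text
clock: 39.33
eef_pos: [633.9, 188.1, 99.1]
tcp_rot: [-3.142, -0.001, 0.31]
contact_force: [0.4, -0.9, -1.6]
opening: 0.717
grasp_force: 44.8
```

move_arm(
  motion=[
    [0, 0, 0, 0, 0, 0, 0.045],
    [0, 0, 0, 0, 0, 0, 0.045],
    [0, 0, 0, 0, 0, 0.03, 0.045],
    [0, 0, 0, 0, 0, 0.045, 0.045],
    [0, 0, 0, 0, 0, 0.05, 0.045],
    [0, 0, 0, 0, 0, 0.05, 0.045],
  ],
)

```text
clock: 40.08
eef_pos: [632.8, 185.7, 48.9]
tcp_rot: [-3.142, 0.0, 0.309]
contact_force: [-1.0, -0.7, -0.2]
opening: 0.722
grasp_force: 44.8
```

```bash
python3 - <<'E'
from h import *
s=sensors.sense(); print(s["eef_pos"],s["tcp_rot"])
off("square",633.9,186.4,.31,39)
go(633.9,186.4,47,.31)
E
```

```text
[632.77243266 185.69580699  48.92421592] [-3.14158676e+00  2.71354562e-04  3.09352311e-01]
scene [ 0.31 -0.95] up 0.1 lo -0.5 70 130 step 0.6
scene [0.95 0.31] up -0.7 lo -0.3 105 128 step -0.4
side [-0.31  0.95] up 0.1 lo -0.4 136 215 step 0.5
offset [-0.37 -0.18]
turn [ 0.     -0.0011 -0.0005] shift [ 0.0006 -0.0002  0.0026] clock 40.175
```

move_arm(
  motion=[
    [0, 0, 0, 0.0004, 0, 0.004, 0.045],
    [0, 0, 0, 0.0004, 0, 0.0055, 0.045],
    [0, 0, 0, 0.0004, 0, 0.006, 0.045],
    [0, 0, 0, 0.0004, 0, 0.006, 0.045],
  ],
)

```text
clock: 40.67
eef_pos: [633.2, 186.2, 42.8]
tcp_rot: [3.142, -0.0, 0.31]
contact_force: [0.2, 0.6, -0.9]
opening: 0.717
grasp_force: 44.8
```

```bash
python3 - <<'E'
from h import *
off("square",633.9,186.4,.31,34)
s=sensors.sense(); print(s["eef_pos"],s["contact_force"])
E
```

```text
scene [ 0.31 -0.95] up 0.1 lo -0.3 69 135 step 0.4
scene [0.95 0.31] up -0.2 lo -0.4 106 135 step 0.2
side [-0.31  0.95] up 0.3 lo -0.7 126 218 step 1.0
offset [0.08 0.33]
[633.20934825 186.2505896   42.83937469] [-0.03087147 -0.72494873 -2.04855567]
```

No contact yet, so I'll lower in 0.4 mm steps.

move_arm(
  motion=[
    [0, 0, 0, 0, 0.0002, 0.0004, 0.045],
    [0, 0, 0, 0, 0.0002, 0.0008, 0.045],
    [0, 0, 0, 0, 0.0002, 0.0008, 0.045],
  ],
)

```text
clock: 41.15
eef_pos: [633.3, 186.2, 42.8]
tcp_rot: [-3.141, -0.0, 0.31]
contact_force: [-3.1, 1.2, 6.7]
opening: 0.714
grasp_force: 45.8
```

Contact at 7 N. I'll release and rise clear.

move_arm(
  motion=[
    [0, 0, 0, 0, 0, 0, 0.07],
    [0, 0, 0, 0, 0, 0, 0.085],
    [0, 0, 0, 0, 0, 0, 0.085],
    [0, 0, 0, 0, 0, -0.04, 0.085],
    [0, 0, 0, 0, 0, -0.1, 0.085],
    [0, 0, 0, 0, 0, -0.16, 0.085],
    [0, 0, 0, 0, 0, -0.2, 0.085],
    [0, 0, 0, 0, 0, -0.2, 0.085],
  ],
)

```text
clock: 42.15
eef_pos: [635.3, 186.6, 246.2]
tcp_rot: [3.141, -0.007, 0.31]
contact_force: [0.1, 0.3, -0.1]
opening: 0.996
grasp_force: 0.0
```

```bash
python3 - <<'E'
from h import *
for k,x,y,a in(("square",633.9,186.4,.31),("round",675.2,-6.5,0),("small",634.5,-198.5,0),("hex",480.5,-404,.925),("oblong",473.2,391.5,2.718)):
    print(k); off(k,x,y,a,34,0); P=cloud("scene")[2]; fit(P,k,68,x,y)
im,_=grab_frame("scene"); cv2.imwrite("pics/s2.png",cv2.resize(im[130:290,110:490,::-1],None,fx=2.1,fy=2.1,interpolation=cv2.INTER_CUBIC))
E
```

```text
square
offset [0.19 0.47]
square 68 n 519 z 67.9 pose 634.2 185.8 yaw 0.329 cost 1.66 size [65.2 64. ]
round
offset [0.26 0.  ]
round 68 n 375 z 67.7 pose 676.2 -6.7 yaw 0 cost 0.64 size [53.  54.2]
small
offset [0.19 0.12]
small 68 n 223 z 67.6 pose 635.4 -198.0 yaw 0 cost 0.35 size [40.5 42. ]
hex
offset [ 0.28 -0.23]
hex 68 n 373 z 67.9 pose 481.8 -403.7 yaw 0.953 cost 1.49 size [56.4 64.2]
oblong
offset [-0.08 -0.09]
oblong 68 n 539 z 67.8 pose 475.6 389.2 yaw 2.715 cost 1.49 size [ 60.8 119.3]
```

View pics/s2.png

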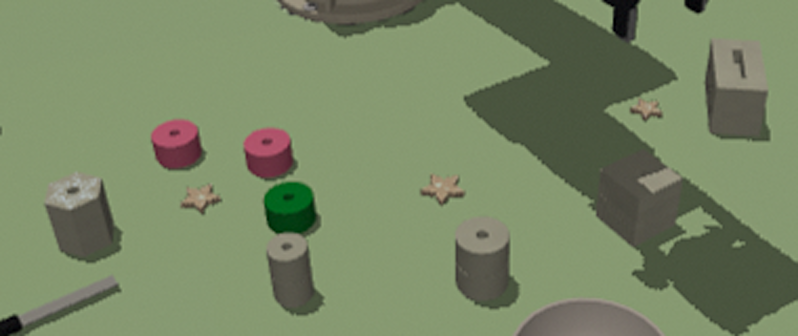

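All five moulds are closed: hex (80,215), small (288,270), round (482,260), square (640,200) and oblong (737,85). The measured offsets are at most 0.5 mm, and the look-alikes have not been touched.

```bash
python3 -c "
from rig import order; print(order.sign_off())"
```

```text
the job is handed in; nothing more can be done
None
```

All five moulds are closed with each top half hole upwards and flush on its own bottom half within about 0.5 mm, and the job was handed in at about 43 s; the hex and small tops first sat about 2 mm off, so I regrasped each and set it down again.

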